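Digitise a short row of mounted slides

ROBOT

A 6-joint arm with a two-finger parallel gripper is mounted at the origin on the work surface. World frame = base frame: x ahead of the robot, y to its left, z up, the work surface at z = 0. Lengths are in m, angles in rad, forces in N, time in s.
With the tool pointing down it reaches from about 0.325 to 0.775 m from the base axis. Payload 5.5 kg.
Tool frame: the origin (TCP) lies on the centre line of the jaws, within the pads' length; the fingertips stand 14 mm ahead of it and the grasp point (between the pads) lies 5 mm behind it; z points along the fingers, y is the line along which they close (so a half turn about z gives the same grasp; the last joint's range is limited). The gripper opens to 88 mm and grips with 3 to 60 N. Pads are 20 mm wide; open, the fingers measure 115 mm over their backs; the gripper's body (75 mm by 178 mm) begins 61 mm behind the grasp point.
Start: joints at [-1.212, 0.091, 1.231, -0, 1.82, -0.057], TCP at [0.242, -0.549, 0.237] pointing down, gripper open.
Joint ranges: [-2.87, 2.87], [-0.86, 2.18], [0.17, 2.46], [-1.51, 4.65], [0.06, 2.69], [-2.65, 2.65]. Speed limits (rad/s): [2.57, 2.57, 3.01, 3.14, 3.14, 3.14].

INTERFACE

Orientations are given as a unit quaternion [w, x, y, z].
In Python, from rig import * gives the robot as it stands.
- The arm moves only by the tool jog_arm, never from a script. Its argument "series" is a list of rows, each a list of 7 numbers: the shift along the tool's x, y, z in units of 1 m (1.0 is 1 m), then the turn, a rotation vector about the tool's x, y, z in units of 180 degrees (1.0 is 180 degrees), then the opening, from 0 (shut) to 1 (fully open). A call has exactly 8 rows; each row is the pose to reach, as a shift and turn from the pose commanded when the call began, along the tool's axes at that moment, turning the shorter way round; what a row does not reach only later rows make up. A row lasts 1/12 s, in which the tool goes at most 41.7 mm and 7.16 degrees, less where a joint would pass 70% of its speed; a pose out of reach is approached as far as the arm can. A call with a number of a shift or a turn outside -1 to 1 is refused whole. A call with a gripper value outside its range is refused whole. The fingers move at their own pace and stop on an object; "newtons" is the grip in N (left out, the last holds). Time passes only in rows, so rows that repeat a pose let the fingers close, or fill a call up. It gives the time, the measured TCP pose, the force, the opening and the grip force at its end, in the units of the state.
- state(): the state, without advancing time (a new reading comes with each control period).
- read_camera(name): name is "scene" or "top"; returns a dict with "image" (420x560x3 uint8, blue, green, red), "depth" (420x560 float32, m along the optical axis (not along the pixel's ray), 0 where there is no reading), "fx", "fy", "cx", "cy" (pixels), "rvec" (rotation vector, rad) and "tvec" (3), from world to camera coordinates, as OpenCV has them. Camera axes: x right, y down, z forward; pixel columns grow to the right and rows downward; lengths in m; the calibration is good to about 2 mm. A picture is of the moment at which its call begins.
- close_job(): hands the job in; it is judged then, once.
The state is a dict: "t": time; "qpos": joint angles; "qvel": joint speeds; "joint_torque": joint torques, N m; "ee_pos": TCP position; "tcp_rot": TCP orientation; "wrist_force": force on the tool from outside, world axes, zero at the start; "ft_torque": the same for the moment, N m; "width": finger opening in m; "grasp_force": force on a finger pad.
Only numpy, scipy, OpenCV 4.12 (cv2) and the standard library are available. Lean on these libraries where they do the work, as an engineer would, in place of code of your own. Each camera call takes 0.05 s, during which the arm holds its last target. There are 200 camera calls.

TASK

Digitise the three or four mounted slides that lie in a row on the felt mat: turn the digitiser's focus knob so that its pointer meets the long index line, lay each slide flat in a pocket of the sliding carrier, then push the carrier from click stop to click stop so that each slide rests still under the lamp hood for more than a second (the digitiser takes the picture by itself), in the order of the row, the leftmost slide as seen from the robot first. Finally pull the carrier fully back to its home stop with all the slides still lying flat in their pockets and the focus still on its line, and leave the flask, drink can and rubber blower on the desk where they are.

Things in the scene. Friction and masses are not known exactly. Their poses are not given: they have to be found in the camera images.
- digitiser: slide digitiser, fixed; place and yaw vary. Origin on the desk under the centre of the light port; y along the track to its loading end, -x side faces the robot. Black camera base, 44 mm high: x -100..45, y -135..45 mm. Grey track, 36 mm wide, 58 mm high: x = 0, y -135..325 mm. Black lamp hood over the port: x -47..47, y -28..28 mm, top 98 mm above the desk, open under 80 mm.
- port (a point): centre that a slide has when it is under the lamp hood over the light port, 65 mm above the desk
- carrier (a joint): how far the carrier is pushed in, m, towards the digitiser's -y: 0 (start) at home, blank end over the port and all pockets in the open; at most 0.24. A detent pulls it with up to 4 N into stops at 0, 0.06, 0.12, 0.18, 0.24; at the last four pocket 1, 2, 3, 4 lies over the port. Left between two stops it snaps to the nearer, within 1.5 mm. Pushing slowly takes about 5 N, faster more (20 N s/m).
- tab (a point): grip point of the aluminium pull tab at the carrier's outer end, 70 mm beyond pocket 4's centre, 82.5 mm above the desk: an upright block 12 mm thick along the digitiser's y, 30 mm wide along x, its top 12 mm above this point, the carrier's surface 20 mm under it. Pinch it from above along the digitiser's y, or push it.
- pocket1 (a point): centre of a slide lying in pocket 1, nearest the hood; moves with the carrier, axes as the digitiser's. Pocket 55 mm square, 6 mm deep, floor 62.5 mm above the desk and only 40 mm wide along x; front and back walls only at the corners, with 37 mm gaps between: fingers holding a slide by its front and back edges (along the digitiser's x) fit in them, free to 46 mm above the desk.
- pocket2 (a point): the same for pocket 2, 60 mm farther out (digitiser's +y)
- pocket3 (a point): the same for pocket 3, 120 mm farther out than pocket 1
- pocket4 (a point): the same for pocket 4, 180 mm farther out than pocket 1
- focus (a joint): angle of the focus knob, rad, counter-clockwise positive seen from above: 0 when its white pointer meets the long white index line on the base; starts at 0.45 to 1.35, turns from -1.6 to 1.6 against a light friction of 0.05 N m and stays where it is left. The ticks beside the index line are short.
- focus_grip (a point): on the focus knob's axis, 60 mm above the desk, half-way up its bar grip; on the camera base, on the robot's side, at the end away from the loading track. Bar 38 mm long (along this point's x), 12 mm wide, from 50 to 67 mm above the desk; white pointer on the half towards -x. At joint value 0 the point's axes are parallel to the digitiser's.
- index (a point): middle of the long white index line (14 mm long) on top of the camera base
- mat: thin grey felt mat, 104 x 410 x 2 mm, fixed; origin under its centre; the slides lie on it in a row along its y axis, in four places about 95 mm apart, one of which may be empty
- slide_a_mid (a point): mounted photographic slide, white mount 50 x 50 x 5 mm with an amber 24 x 36 mm picture, 18 g, flat at the start. This point is its centre; z across the thickness, x and y along the edges; it may lie in a pocket at any quarter turn. Place 1 of the row's four places, counted from the left seen from the robot (+y); None if absent.
- slide_b_mid (a point): mounted photographic slide, white mount 50 x 50 x 5 mm with an amber 24 x 36 mm picture, 18 g, flat at the start. This point is its centre; z across the thickness, x and y along the edges; it may lie in a pocket at any quarter turn. Place 2 of the row's four places, counted from the left seen from the robot (+y); None if absent.
- slide_c_mid (a point): mounted photographic slide, white mount 50 x 50 x 5 mm with an amber 24 x 36 mm picture, 18 g, flat at the start. This point is its centre; z across the thickness, x and y along the edges; it may lie in a pocket at any quarter turn. Place 3 of the row's four places, counted from the left seen from the robot (+y); None if absent.
- slide_d_mid (a point): mounted photographic slide, white mount 50 x 50 x 5 mm with an amber 24 x 36 mm picture, 18 g, flat at the start. This point is its centre; z across the thickness, x and y along the edges; it may lie in a pocket at any quarter turn. Place 4 of the row's four places, counted from the left seen from the robot (+y); None if absent.
- slide_a: the same slide's body, origin at the centre of its underside
- slide_b: the same slide's body, origin at the centre of its underside
- slide_c: the same slide's body, origin at the centre of its underside
- slide_d: the same slide's body, origin at the centre of its underside
- flask: bystander: steel vacuum flask, 64 mm across, 175 mm high, origin under its centre
- drink_can: bystander: brass-coloured drink can, 66 mm across, 115 mm high, origin under its centre
- blower: bystander: black rubber air blower standing on its foot, 54 mm across, 95 mm high, origin under its centre
Mind the look-alikes: they are no part of the job. Leave any pink look-alike of the slide_c alone. What is shaped like the slide_d but blue is not meant.

How it is judged:
On the way, in this order (a step that is already met when the one before it is completed fails the run):
1. the focus knob's pointer stands on the long index line (within 8 degrees) (value of joint focus between -0.14 and 0.14 rad), for 0.3 s.
2. slide a, if present, rests still under the lamp hood, over the port (within 7 mm), for a second (distance between slide_a_mid and port below 0.007 m and linear speed of slide_a below 0.02 m/s), for 1 s.
3. slide b, if present, rests still under the lamp hood, over the port (within 7 mm), for a second (distance between slide_b_mid and port below 0.007 m and linear speed of slide_b below 0.02 m/s), for 1 s.
4. slide c, if present, rests still under the lamp hood, over the port (within 7 mm), for a second (distance between slide_c_mid and port below 0.007 m and linear speed of slide_c below 0.02 m/s), for 1 s.
5. slide d, if present, rests still under the lamp hood, over the port (within 7 mm), for a second (distance between slide_d_mid and port below 0.007 m and linear speed of slide_d below 0.02 m/s), for 1 s.
At the end, for the whole second after the job is handed in: The carrier is back at its home stop (within 6 mm), the focus pointer is on the long index line (within 8 degrees), and every slide present lies flat and still in one of the carrier's pockets (centre within 6 mm of the pocket's, tilt under 0.08 rad) (all of step 1 and value of joint carrier below 0.006 m and (distance between slide_a_mid and pocket1 below 0.006 m or distance between slide_a_mid and pocket2 below 0.006 m or distance between slide_a_mid and pocket3 below 0.006 m or distance between slide_a_mid and pocket4 below 0.006 m) and angle between the z axis of each of slide_a_mid, slide_b_mid, slide_c_mid, slide_d_mid and the z axis of digitiser, either way round below 0.08 rad and linear speed of each of slide_a, slide_b, slide_c, slide_d below 0.02 m/s and (distance between slide_b_mid and pocket1 below 0.006 m or distance between slide_b_mid and pocket2 below 0.006 m or distance between slide_b_mid and pocket3 below 0.006 m or distance between slide_b_mid and pocket4 below 0.006 m) and (distance between slide_c_mid and pocket1 below 0.006 m or distance between slide_c_mid and pocket2 below 0.006 m or distance between slide_c_mid and pocket3 below 0.006 m or distance between slide_c_mid and pocket4 below 0.006 m) and (distance between slide_d_mid and pocket1 below 0.006 m or distance between slide_d_mid and pocket2 below 0.006 m or distance between slide_d_mid and pocket3 below 0.006 m or distance between slide_d_mid and pocket4 below 0.006 m)); the robot touches nothing.
It fails at once if the flask is pushed more than 3 cm or tipped over (distance of flask from where it was at the start of the episode above 0.03 m or angle between flask's own z axis and vertical above 0.5 rad).
It fails at once if the drink can is pushed more than 3 cm or tipped over (distance of drink_can from where it was at the start of the episode above 0.03 m or angle between drink_can's own z axis and vertical above 0.5 rad).
It fails at once if the blower is pushed more than 3 cm or tipped over (distance of blower from where it was at the start of the episode above 0.03 m or angle between blower's own z axis and vertical above 0.5 rad).
Of slide_a, slide_b, slide_c, slide_d only 3 to 4 are there at a start; the rules pass over those that are not, and their reading is None.
At some moment in a run one of slide_a, slide_b, slide_c, slide_d may be knocked a few centimetres aside while the robot is not near it.
Once in a run the grip may slacken for a moment while it holds something.
It also fails if it takes over 210 s, if anything falls off the work surface, if the arm or the gripper's body presses on something with over 40 N, if the wrist force passes 120 N, or if a joint passes its speed limit or range.

## Working session

There is one attempt and no reset: what is moved stays moved. The work goes in short steps, Python scripts to look and compute and a tool call to move; the robot and the scene stay as the last step left them, time stands still between calls to the robot, and variables do not carry over. Pictures are saved under pics/ and viewed, at most 14 in all, crops included, and the job is handed in when it is done.

Besides the shell and the picture viewer there is one more tool, called after "Emit:" in YAML: its name, and indented under it one key for each argument. jog_arm: Moves the arm, as the interface text tells. Its arguments: {"type":"object","properties":{"series":{"type":"array"},"newtons":{"type":"number"}},"required":["series"]}

```bash
ls; mkdir -p pics
cat > h.py <<'E'
from rig import *
import numpy as np, cv2
from scipy.spatial.transform import Rotation as R
def cam(n,save=None):
    c=read_camera(n)
    if save: cv2.imwrite(f'pics/{save}.png',c['image'])
    c['R']=cv2.Rodrigues(np.array(c['rvec'],float))[0]; c['t']=np.array(c['tvec'],float).ravel()
    v,u=np.mgrid[:420,:560]; d=c['depth']
    P=np.stack([(u-c['cx'])/c['fx']*d,(v-c['cy'])/c['fy']*d,d],-1)
    c['W']=(P-c['t'])@c['R']; c['W'][d==0]=np.nan
    return c
def ray(c,u,v,z):
    "world point of pixel on plane height z"
    r=np.array([(u-c['cx'])/c['fx'],(v-c['cy'])/c['fy'],1])@c['R']; o=-c['t']@c['R']
    return o+r*(z-o[2])/r[2]
def proj(c,p):
    q=c['R']@np.array(p)+c['t']; return c['fx']*q[0]/q[2]+c['cx'],c['fy']*q[1]/q[2]+c['cy']
E
python3 - <<'E'
from h import *
for n in ('top','scene'):
    c=cam(n,n); print(n,-c['t']@c['R'],c['fx'])
    np.savez(n,**{k:c[k] for k in('image','W')})
s=state(); print(s)
E
```

```text
pics
top [0.47086296 0.1077011  0.94320808] 396.1805877406468
scene [ 0.97119948 -0.15412247  0.80335948] 389.0606932894891
{'t': 0.1, 'qpos': array([-1.21172696e+00,  9.17795458e-02,  1.23176154e+00,  1.71800162e-05,
        1.81981643e+00, -5.66909136e-02]), 'qvel': array([ 0.00073195, -0.00117518, -0.00428396,  0.00047954, -0.00087696,
        0.00014145]), 'joint_torque': array([ 3.29758630e-03, -4.47855842e+01, -4.07571244e+01,  7.01526389e-02,
        2.83773069e-02, -1.10574001e-04]), 'ee_pos': array([ 0.24225271, -0.5486499 ,  0.23562457]), 'tcp_rot': array([-8.73614659e-04,  9.78469806e-01,  2.06388129e-01, -1.24673797e-04]), 'wrist_force': array([-0.19014474,  0.58339585, -0.65406578]), 'ft_torque': array([ 0.01882612,  0.00139713, -0.03592032]), 'grasp_force': 0.0, 'width': 0.08759343203612956}
```

View pics/top.png

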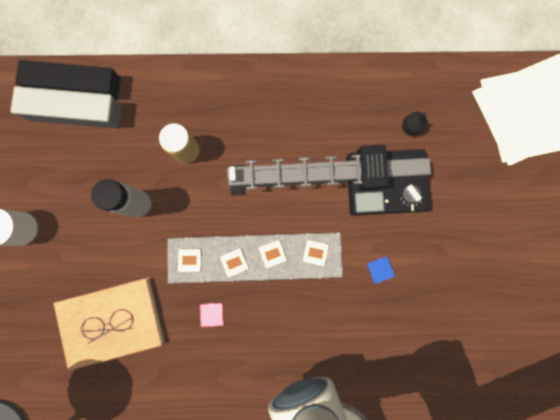

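View pics/scene.png

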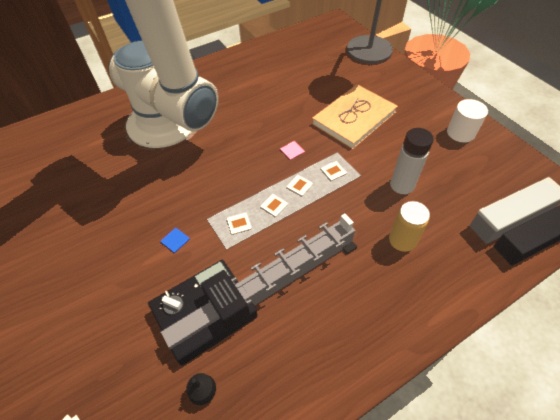

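The top view shows four slides, at (189,261), (234,263), (272,254) and (316,253). The hood is at (375,167), the knob at (411,194), and the tab at (236,174) at the left end of the track. The flask, can and blower are clear of these.

Run:
```python
from h import *
c=cam('top'); W=c['W']; im=c['image'].astype(int)
cv2.imwrite('pics/knob.png',cv2.resize(c['image'][140:225,340:440],None,fx=6,fy=6,interpolation=cv2.INTER_CUBIC))
cv2.imwrite('pics/track.png',cv2.resize(c['image'][145:205,220:370],None,fx=5,fy=5,interpolation=cv2.INTER_CUBIC))
x,y,z=W[...,0],W[...,1],W[...,2]
# hood top
v,u=np.mgrid[:420,:560]
def rect(m,name):
    P=np.float32(np.stack([x[m],y[m]],-1)); r=cv2.minAreaRect(P); print(name,m.sum(),'c',np.round(r[0],4),'s',np.round(r[1],4),'a',round(r[2],1),'z',np.round(np.median(z[m]),4),np.round(P.mean(0),4))
box=lambda a,b,e,f:(u>a)&(u<b)&(v>e)&(v<f)
rect(box(345,400,135,200)&(abs(z-.098)<.005),'hood')
rect(box(340,440,135,220)&(abs(z-.044)<.004),'base')
rect(box(220,262,155,200)&(abs(z-.094)<.006),'tab')
rect(box(240,365,150,195)&(z>.05)&(z<.075),'carrier')
rect(box(395,428,180,212)&(z>.056)&(z<.075),'knob')
for a in ((189,261),(234,263),(272,254),(316,253)):
    b=box(a[0]-20,a[0]+20,a[1]-20,a[1]+20)
    m=b&((im.min(-1)>165)|((im[...,2]-im[...,0]>90)))&(im[...,2]>150)
    m=cv2.morphologyEx(m.astype(np.uint8),cv2.MORPH_OPEN,np.ones((3,3)))>0
    cn=max(cv2.findContours(m.astype(np.uint8),0,2)[0],key=cv2.contourArea)
    pts=np.float32([ray(c,*p[0],.007)[:2] for p in cn]); r=cv2.minAreaRect(pts)
    print('slide',np.round(r,4) if 0 else (np.round(r[0],4),np.round(r[1],4),round(r[2],1)),np.median(z[m]))
```

```text
hood 1075 c [ 0.6428 -0.0996] s [0.0939 0.0565] a 2.2 z 0.0975 [ 0.6422 -0.0993]
base 2556 c [ 0.6164 -0.1377] s [0.1439 0.1958] a 2.7 z 0.0436 [ 0.5978 -0.1515]
tab 75 c [0.6292 0.2095] s [0.0289 0.0117] a 4.0 z 0.0939 [0.6292 0.209 ]
carrier 2472 c [0.6287 0.0558] s [0.0896 0.2755] a 5.6 z 0.0612 [0.6363 0.0559]
knob 111 c [ 0.5863 -0.1938] s [0.0377 0.0127] a 35.5 z 0.0654 [ 0.5864 -0.1931]
slide (array([0.4388, 0.3204]), array([0.0908, 0.0885]), 89.3) nan
slide (array([0.4365, 0.215 ]), array([0.0894, 0.0818]), 89.7) nan
slide (array([0.4516, 0.1256]), array([0.0896, 0.0865]), 89.3) nan
slide (array([0.4539, 0.0219]), array([0.09  , 0.0889]), 89.3) nan
```

View pics/knob.png

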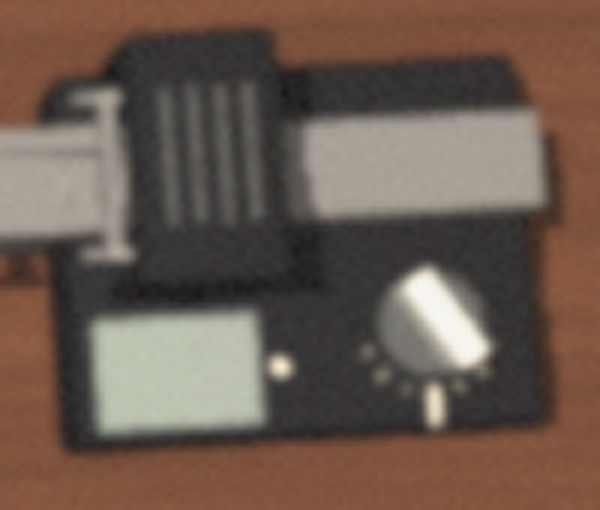

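View pics/track.png

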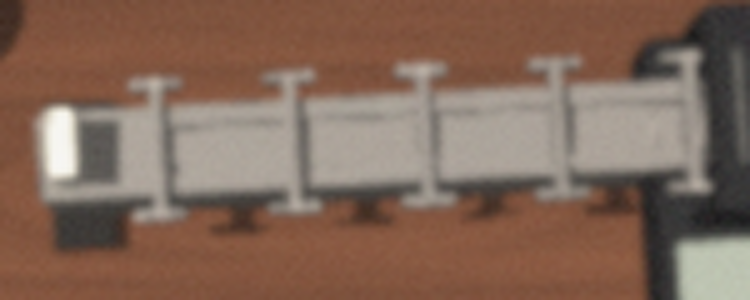

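The knob's bar points its white end down-right at (475,355), so the joint is at about +33°. The index line is at (435,405), and the track crop confirms four empty pockets with the tab at left. The port-to-tab distance measures 309 mm against 310 expected, and the digitiser's yaw is about 2.5°.

```bash
cat >> h.py <<'E'
YAW=np.radians(2.5); PORT=np.array([.6428,-.0996]); EX=np.array([np.cos(YAW),np.sin(YAW)]); EY=np.array([-EX[1],EX[0]])
def pocket(i): return PORT+.06*i*EY
TAB=PORT+.31*EY
def tyaw(s=None):
    s=s or state(); q=s['tcp_rot']; X=R.from_quat([q[1],q[2],q[3],q[0]]).as_matrix(); return X
def go(p,yaw=None,s=None):
    "tool-frame delta from measured pose to p with tool x at yaw deg, tool down"
    s=s or state(); M=tyaw(s); cy=np.degrees(np.arctan2(M[1,0],M[0,0]))
    yaw=cy if yaw is None else yaw
    a=np.radians(yaw); T=np.array([[np.cos(a),np.sin(a),0],[np.sin(a),-np.cos(a),0],[0,0,-1]])
    d=M.T@(np.array(p)-s['ee_pos']); r=R.from_matrix(M.T@T).as_rotvec()/np.pi
    print('at',np.round(s['ee_pos'],4),round(cy,1),'delta',np.round(d,4),'rot',np.round(r,4))
def slides(c,thr=185):
    im=c['image'].astype(int); mx=im.max(-1); out=[]
    white=(im.min(-1)>thr)
    amber=(im[...,2]-im[...,0]>100)&(im[...,2]>150)
    m=cv2.morphologyEx((white|amber).astype(np.uint8),cv2.MORPH_OPEN,np.ones((3,3)))
    for cn in cv2.findContours(m,0,2)[0]:
        if cv2.contourArea(cn)<100: continue
        z=.007
        p=np.float32([ray(c,*q[0],z)[:2] for q in cn]); r=cv2.minAreaRect(p)
        if .038<min(r[1]) and max(r[1])<.06 : out.append((np.round(r[0],4),np.round(r[1],4),round((r[2]+45)%90-45,1)))
    for o in sorted(out,key=lambda o:-o[0][1]): print('slide',*o)
E
python3 - <<'E'
from h import *
c=cam('top'); slides(c); slides(c,205)
im=c['image']; print(im[261,175:205].min(-1), im[240:246,200].min(-1))
W=c['W']; z=W[...,2]
for n,(a,b,e,f),h in(('flask',(85,160,175,225),.175),('can',(155,205,120,170),.115),('blower',(395,435,105,140),.095)):
    q=W[e:f,a:b].reshape(-1,3); q=q[q[:,2]>h-.012]; print(n,np.round(np.median(q,0),3),len(q))
go([.586,-.194,.12],35.5)
E
```

```text
slide [0.4399 0.3211] [0.0537 0.0535] -0.7
slide [0.3149 0.2683] [0.0478 0.0464] 0.1
slide [0.4343 0.2168] [0.0564 0.0549] 21.0
slide [0.455  0.1267] [0.0593 0.0544] 20.2
slide [0.4545 0.0245] [0.056  0.0551] -11.0
slide [0.4409 0.3214] [0.0516 0.0493] 0.4
slide [0.4338 0.2162] [0.0525 0.0514] 23.0
slide [0.4533 0.1259] [0.0526 0.0515] 19.4
slide [0.4544 0.0245] [0.0511 0.0524] -12.6
[172 172 182 215 236 236 215 150 102  92  92  92  90  93  91  94  93  90
  92  93 107 173 232 242 236 196 165 171 177 177] [176 173 172 171 175 179]
flask [0.576 0.443 0.174] 824
can [0.703 0.33  0.114] 702
blower [ 0.756 -0.213  0.092] 19
at [ 0.2423 -0.5487  0.2359] 23.8 delta [ 0.4577 -0.1855  0.1162] rot [-0.0004 -0.0001 -0.0649]
```

Emit:
jog_arm:
  series:
    - [0.035, -0.014, 0, 0, 0, 0, 0.5]
    - [0.07, -0.028, 0, 0, 0, 0, 0.5]
    - [0.105, -0.042, 0, 0, 0, -0.02, 0.5]
    - [0.14, -0.056, 0, 0, 0, -0.04, 0.5]
    - [0.175, -0.07, 0, 0, 0, -0.065, 0.5]
    - [0.21, -0.084, 0, 0, 0, -0.065, 0.5]
    - [0.229, -0.093, 0, 0, 0, -0.065, 0.5]
    - [0.229, -0.093, 0, 0, 0, -0.065, 0.5]
  newtons: 30

```text
t: 0.87
ee_pos: [0.4168, -0.3681, 0.2366]
tcp_rot: [-0.0, 0.952, 0.308, 0.001]
wrist_force: [-0.3, 0.3, -0.1]
width: 0.0439
grasp_force: 0.0
```

Run:
```python
from h import *
go([.586,-.194,.10],35.5)
```

```text
at [ 0.4168 -0.3681  0.2366] 35.8 delta [ 0.2388 -0.0421  0.1369] rot [-0.0002 -0.0005  0.0018]
```

Emit:
jog_arm:
  series:
    - [0.034, -0.006, 0.02, 0, 0, 0, 0.5]
    - [0.07, -0.012, 0.04, 0, 0, 0, 0.5]
    - [0.105, -0.019, 0.06, 0, 0, 0, 0.5]
    - [0.14, -0.025, 0.08, 0, 0, 0, 0.5]
    - [0.175, -0.031, 0.1, 0, 0, 0, 0.5]
    - [0.21, -0.037, 0.12, 0, 0, 0, 0.5]
    - [0.239, -0.042, 0.137, 0, 0, 0, 0.5]
    - [0.239, -0.042, 0.137, 0, 0, 0, 0.5]

```text
t: 1.53
ee_pos: [0.5848, -0.1943, 0.094]
tcp_rot: [-0.003, 0.952, 0.307, -0.002]
wrist_force: [-0.9, 0.9, -0.7]
width: 0.0439
grasp_force: 0.0
```

Run:
```python
from h import *
c=cam('scene','k2')
cv2.imwrite('pics/k2c.png',cv2.resize(c['image'][200:380,80:320],None,fx=3,fy=3,interpolation=cv2.INTER_CUBIC))
W=c['W'];z=W[...,2];im=c['image'].astype(int)
# knob bar top from scene depth, and index line
v,u=np.mgrid[:420,:560]
m=(abs(W[...,0]-.586)<.03)&(abs(W[...,1]+.194)<.03)&(abs(z-.067)<.006)&(im.min(-1)>150)
print(m.sum())
if m.sum()>8: print(cv2.minAreaRect(np.float32(W[m][:,:2])),np.median(z[m]))
go([.586,-.194,.066],35.5)
```

```text
41
((0.5966640114784241, -0.18908652663230896), (0.015750396996736526, 0.011538266204297543), 35.20939254760742) 0.06726686900865526
at [ 0.5839 -0.1966  0.0961] 35.7 delta [ 0.0033 -0.0007  0.0301] rot [-0.0015  0.001   0.0011]
```

View pics/k2c.png

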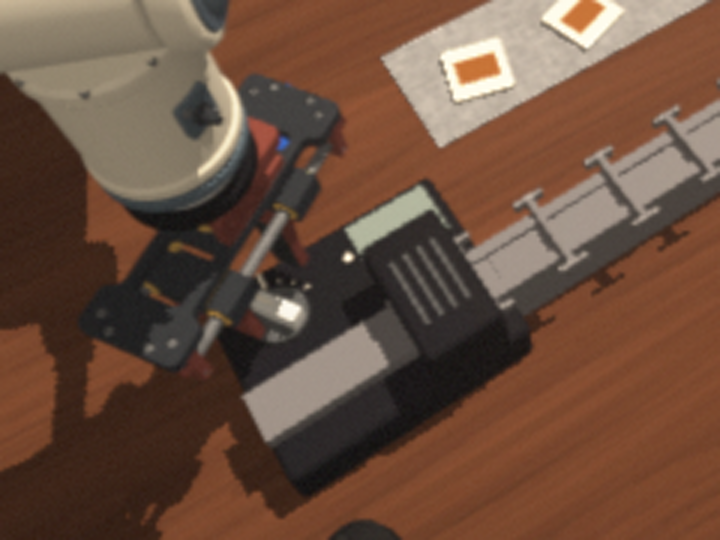

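The open jaws straddle the knob. The visible bar end near (288,310) in the crop lies on the expected line.

Emit:
jog_arm:
  series:
    - [0.003, 0, 0.01, 0, 0, 0, 0.5]
    - [0.003, 0, 0.02, 0, 0, 0, 0.5]
    - [0.003, 0, 0.03, 0, 0, 0, 0.5]
    - [0.003, 0, 0.03, 0, 0, 0, 0]
    - [0.003, 0, 0.03, 0, 0, 0, 0]
    - [0.003, 0, 0.03, 0, 0, 0, 0]
    - [0.003, 0, 0.03, 0, 0, 0, 0]
    - [0.003, 0, 0.03, 0, 0, 0, 0]
  newtons: 15

```text
t: 2.25
ee_pos: [0.5871, -0.1969, 0.0705]
tcp_rot: [0.0, 0.952, 0.305, 0.001]
wrist_force: [-0.3, 0.6, 0.2]
width: 0.0138
grasp_force: 0.0
```

Run:
```python
from h import *
go([.586,-.194,.066],2.5); s=state(); print(s['width'],s['wrist_force'],s['grasp_force'])
```

```text
at [ 0.5871 -0.1969  0.0705] 35.5 delta [ 0.0008 -0.003   0.0045] rot [ 0.0003 -0.0003  0.1834]
0.013847355316541613 [-0.30212056  0.60080357  0.20339905] 0.0
```

Emit:
jog_arm:
  series:
    - [0, 0, 0.002, 0, 0, 0, 0]
    - [0, 0, 0.002, 0, 0, 0, 0]
    - [0, 0, 0.002, 0, 0, 0.035, 0]
    - [0, 0, 0.002, 0, 0, 0.07, 0]
    - [0, 0, 0.002, 0, 0, 0.105, 0]
    - [0, 0, 0.002, 0, 0, 0.14, 0]
    - [0, 0, 0.002, 0, 0, 0.175, 0]
    - [0, 0, 0.002, 0, 0, 0.183, 0]

```text
t: 2.92
ee_pos: [0.5869, -0.1963, 0.0702]
tcp_rot: [0.0, 1.0, 0.02, 0.0]
wrist_force: [-4.6, 2.5, 10.7]
width: 0.0121
grasp_force: 15.0
```

Emit:
jog_arm:
  series:
    - [0, 0, 0, 0, 0, 0, 0]
    - [0, 0, 0, 0, 0, 0, 0]
    - [0, 0, 0, 0, 0, 0, 0]
    - [0, 0, 0, 0, 0, 0, 0.5]
    - [0, 0, 0, 0, 0, 0, 0.5]
    - [0, 0, 0, 0, 0, 0, 0.5]
    - [0, 0, 0, 0, 0, 0, 0.5]
    - [0, 0, -0.02, 0, 0, 0, 0.5]

```text
t: 3.58
ee_pos: [0.5846, -0.1957, 0.0826]
tcp_rot: [-0.002, 1.0, 0.023, -0.004]
wrist_force: [-0.2, 0.5, -0.9]
width: 0.0416
grasp_force: 0.0
```

Emit:
jog_arm:
  series:
    - [0, 0, -0.03, 0, 0, 0, 1]
    - [0, 0, -0.07, 0, 0, 0, 1]
    - [0, 0, -0.1, 0, 0, 0, 1]
    - [-0.04, 0, -0.12, 0, 0, 0, 1]
    - [-0.08, 0, -0.12, 0, 0, 0, 1]
    - [-0.12, 0, -0.12, 0, 0, 0, 1]
    - [-0.16, 0, -0.12, 0, 0, 0, 1]
    - [-0.16, 0, -0.12, 0, 0, 0, 1]

```text
t: 4.25
ee_pos: [0.4219, -0.2036, 0.2075]
tcp_rot: [0.0, 1.0, 0.021, -0.001]
wrist_force: [0.2, 0.6, -0.2]
width: 0.0874
grasp_force: 0.0
```

Run:
```python
from h import *
c=cam('top'); W=c['W'];z=W[...,2];im=c['image'].astype(int)
cv2.imwrite('pics/k3.png',cv2.resize(c['image'][140:225,340:440],None,fx=6,fy=6,interpolation=cv2.INTER_CUBIC))
m=(abs(W[...,0]-.586)<.03)&(abs(W[...,1]+.194)<.03)&(abs(z-.067)<.009)&(im.min(-1)>150)
print(m.sum(),cv2.minAreaRect(np.float32(W[m][:,:2])))
slides(c,205); go([.4399,.3214,.12],90)
```

```text
93 ((0.58583664894104, -0.19400140643119812), (0.03602740168571472, 0.012549459002912045), 1.775841236114502)
at [ 0.4245 -0.2038  0.2079] 2.5 delta [ 0.0378 -0.5242  0.0875] rot [ 4.000e-04  0.000e+00 -4.864e-01]
```

View pics/k3.png

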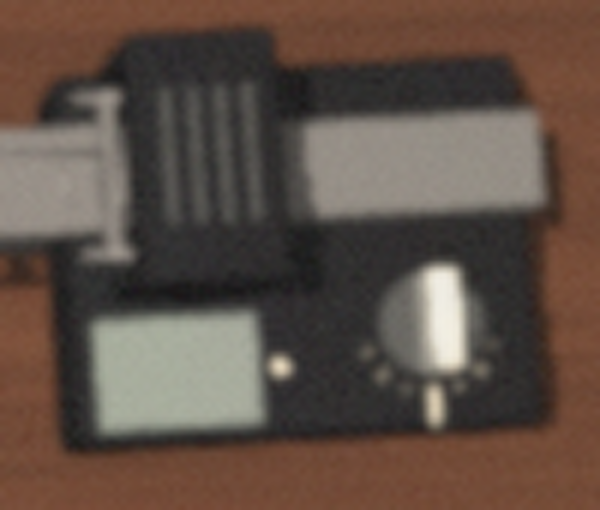

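The pointer is on the index: the bar measures 1.8° against the 2.5° yaw. The lighting changed, so I'll make the slide threshold adaptive.

Emit:
jog_arm:
  series:
    - [0.003, -0.034, 0, 0, 0, -0.035, 1]
    - [0.006, -0.068, 0, 0, 0, -0.07, 1]
    - [0.009, -0.102, 0, 0, 0, -0.105, 1]
    - [0.012, -0.136, 0, 0, 0, -0.14, 1]
    - [0.015, -0.17, 0, 0, 0, -0.175, 1]
    - [0.018, -0.204, 0, 0, 0, -0.21, 1]
    - [0.02, -0.238, 0, 0, 0, -0.245, 1]
    - [0.02, -0.26, 0, 0, 0, -0.27, 1]

```text
t: 4.97
ee_pos: [0.4358, 0.0601, 0.2076]
tcp_rot: [-0.0, 0.9, 0.435, 0.0]
wrist_force: [-0.1, 0.4, 0.1]
width: 0.0878
grasp_force: 0.0
```

```bash
python3 - <<'E'
s=open('h.py').read()
s=s.replace("def slides(c,thr=185):\n    im=c['image'].astype(int)","def slides(c,k=1.19):\n    im=c['image'].astype(int); thr=k*np.median(im[236:282,168:342].min(-1))").replace("im[...,2]-im[...,0]>100)&(im[...,2]>150)","im[...,2]-im[...,0]>.55*im[...,2])&(im[...,2]>110)")
open('h.py','w').write(s)
E
python3 - <<'E'
from h import *
c=cam('top'); slides(c); go([.440,.3214,.12],90)
E
```

```text
slide [0.4399 0.3211] [0.0492 0.0489] -0.7
slide [0.434  0.2162] [0.0519 0.0507] 22.5
at [0.4356 0.0624 0.2076] 52.0 delta [ 0.2065 -0.1559  0.0884] rot [-0.0004 -0.0009 -0.2113]
```

Emit:
jog_arm:
  series:
    - [0.028, -0.021, 0.01, 0, 0, -0.035, 1]
    - [0.056, -0.042, 0.02, 0, 0, -0.07, 1]
    - [0.084, -0.063, 0.03, 0, 0, -0.105, 1]
    - [0.112, -0.084, 0.045, 0, 0, -0.14, 1]
    - [0.14, -0.106, 0.06, 0, 0, -0.175, 1]
    - [0.168, -0.127, 0.07, 0, 0, -0.21, 1]
    - [0.196, -0.148, 0.08, 0, 0, -0.212, 1]
    - [0.2065, -0.156, 0.088, 0, 0, -0.212, 1]

```text
t: 5.68
ee_pos: [0.4427, 0.3198, 0.1179]
tcp_rot: [-0.001, 0.71, 0.704, -0.0]
wrist_force: [-0.2, -0.7, -0.2]
width: 0.088
grasp_force: 0.0
```

Emit:
jog_arm:
  series:
    - [0, 0, 0, 0, 0, 0, 1]
    - [0, 0, 0, 0, 0, 0, 1]
    - [0, 0, 0, 0, 0, 0, 1]
    - [0, 0, 0, 0, 0, 0, 1]
    - [0, 0, 0, 0, 0, 0, 1]
    - [0, 0, 0, 0, 0, 0, 1]
    - [0, 0, 0, 0, 0, 0, 1]
    - [0, 0, 0, 0, 0, 0, 1]

```text
t: 6.35
ee_pos: [0.4434, 0.3152, 0.1201]
tcp_rot: [0.0, 0.711, 0.703, 0.0]
wrist_force: [-0.3, -0.1, -0.7]
width: 0.0882
grasp_force: 0.0
```

Run:
```python
from h import *
c=cam('scene','s1'); cv2.imwrite('pics/s1c.png',cv2.resize(c['image'][100:260,200:400],None,fx=3,fy=3,interpolation=cv2.INTER_CUBIC))
go([.440,.3212,.017],90)
```

```text
at [0.4433 0.3153 0.1199] 89.3 delta [ 0.0059 -0.0034  0.1029] rot [ 0.0001 -0.0001 -0.0038]
```

View pics/s1c.png

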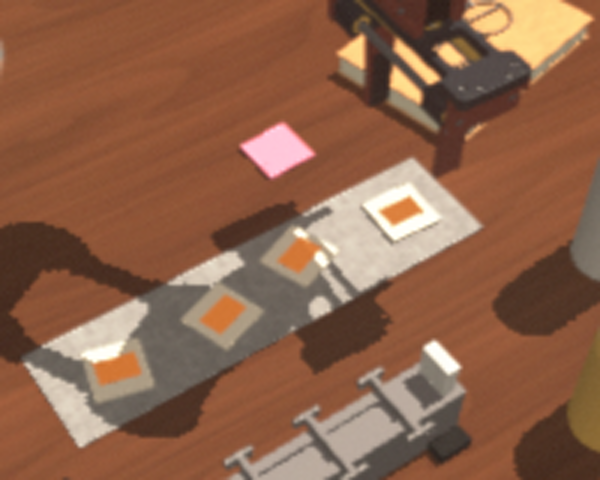

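The gripper is above slide a at (400,212) in the crop. All four slides lie in place.

Emit:
jog_arm:
  series:
    - [0.006, -0.0034, 0.025, 0, 0, -0.004, 1]
    - [0.006, -0.0034, 0.05, 0, 0, -0.004, 1]
    - [0.006, -0.0034, 0.07, 0, 0, -0.004, 1]
    - [0.006, -0.0034, 0.09, 0, 0, -0.004, 1]
    - [0.006, -0.0034, 0.1, 0, 0, -0.004, 1]
    - [0.006, -0.0034, 0.1027, 0, 0, -0.004, 1]
    - [0.006, -0.0034, 0.1027, 0, 0, -0.004, 1]
    - [0.006, -0.0034, 0.1027, 0, 0, -0.004, 0.7]
  newtons: 12

```text
t: 7.07
ee_pos: [0.4401, 0.3217, 0.0174]
tcp_rot: [0.0, 0.707, 0.708, 0.0]
wrist_force: [-0.2, 0.0, -0.5]
width: 0.0842
grasp_force: 0.0
```

Emit:
jog_arm:
  series:
    - [0, 0, 0, 0, 0, 0, 0.45]
    - [0, 0, 0, 0, 0, 0, 0.45]
    - [0, 0, 0, 0, 0, 0, 0.45]
    - [0, 0, 0, 0, 0, 0, 0.45]
    - [0, 0, 0, 0, 0, 0, 0.45]
    - [0, 0, 0, 0, 0, 0, 0.45]
    - [0, 0, 0, 0, 0, 0, 0.45]
    - [0, 0, 0, 0, 0, 0, 0.45]

```text
t: 7.73
ee_pos: [0.4399, 0.3217, 0.017]
tcp_rot: [0.0, 0.707, 0.708, 0.0]
wrist_force: [0.6, -1.1, 0.7]
width: 0.0499
grasp_force: 12.0
```

Run:
```python
from h import *
go([*pocket(1),.13],92.5); print(pocket(1))
```

```text
at [0.4399 0.3217 0.017 ] 90.1 delta [-0.3615  0.1999 -0.113 ] rot [ 0.0001 -0.     -0.0135]
[ 0.64018284 -0.03965711]
```

Emit:
jog_arm:
  series:
    - [0, 0, -0.01, 0, 0, 0, 0.45]
    - [0, 0, -0.025, 0, 0, 0, 0.45]
    - [0, 0, -0.045, 0, 0, 0, 0.45]
    - [0, 0, -0.07, 0, 0, 0, 0.45]
    - [0, 0, -0.095, 0, 0, 0, 0.45]
    - [-0.02, 0.011, -0.113, 0, 0, 0, 0.45]
    - [-0.04, 0.022, -0.118, 0, 0, 0, 0.45]
    - [-0.07, 0.039, -0.118, 0, 0, 0, 0.45]
  newtons: 15

```text
t: 8.4
ee_pos: [0.4796, 0.2529, 0.1388]
tcp_rot: [0.001, 0.706, 0.709, 0.003]
wrist_force: [0.1, -0.4, -0.6]
width: 0.05
grasp_force: 15.0
```

Emit:
jog_arm:
  series:
    - [-0.035, 0.019, 0, 0, 0, 0, 0.45]
    - [-0.07, 0.038, 0, 0, 0, 0, 0.45]
    - [-0.105, 0.057, 0, 0, 0, -0.013, 0.45]
    - [-0.14, 0.077, 0, 0, 0, -0.013, 0.45]
    - [-0.175, 0.096, 0, 0, 0, -0.013, 0.45]
    - [-0.21, 0.116, 0, 0, 0, -0.013, 0.45]
    - [-0.245, 0.136, 0, 0, 0, -0.013, 0.45]
    - [-0.275, 0.152, 0, 0, 0, -0.013, 0.45]

```text
t: 9.07
ee_pos: [0.6321, -0.0258, 0.1356]
tcp_rot: [0.0, 0.692, 0.721, 0.0]
wrist_force: [-0.1, 0.4, -0.5]
width: 0.0497
grasp_force: 15.0
```

Emit:
jog_arm:
  series:
    - [-0.01, 0.005, 0, 0, 0, 0, 0.45]
    - [-0.016, 0.009, 0, 0, 0, 0, 0.45]
    - [-0.016, 0.009, 0, 0, 0, 0, 0.45]
    - [-0.016, 0.009, 0, 0, 0, 0, 0.45]
    - [-0.016, 0.009, 0, 0, 0, 0, 0.45]
    - [-0.016, 0.009, 0, 0, 0, 0, 0.45]
    - [-0.016, 0.009, 0, 0, 0, 0, 0.45]
    - [-0.016, 0.009, 0, 0, 0, 0, 0.45]

```text
t: 9.73
ee_pos: [0.6407, -0.0378, 0.1352]
tcp_rot: [0.0, 0.692, 0.722, 0.0]
wrist_force: [0.0, -0.4, -0.1]
width: 0.0498
grasp_force: 15.0
```

Run:
```python
from h import *
c=cam('scene','p1'); cv2.imwrite('pics/p1c.png',cv2.resize(c['image'][180:340,150:370],None,fx=3,fy=3,interpolation=cv2.INTER_CUBIC))
go([*pocket(1),.079],92.5); print(state()['width'],state()['grasp_force'])
# carrier crossbars: thin walls, z~.0685, seen by top camera: edges in y
c=cam('top');W=c['W'];a=(W[...,:2]-PORT); dx=a@EX; dy=a@EY; z=W[...,2]
m=(dy>.1)&(dy<.29)&(z>.064)&(z<.08)&(abs(dx)<.035)
h,e=np.histogram(dy[m],np.arange(.1,.29,.002)); print([(round(x,3),n) for x,n in zip(e,h) if n>3]); print('x mid of walls',np.percentile(dx[m],[1,50,99]))
```

```text
at [ 0.6407 -0.038   0.1352] 92.5 delta [-0.0016 -0.0006  0.0562] rot [ 0.0001 -0.     -0.0002]
0.04920258405720063 14.96986135840416
[(np.float64(0.138), np.int64(4)), (np.float64(0.14), np.int64(4)), (np.float64(0.142), np.int64(4)), (np.float64(0.144), np.int64(4)), (np.float64(0.146), np.int64(18)), (np.float64(0.148), np.int64(26)), (np.float64(0.15), np.int64(27)), (np.float64(0.152), np.int64(4)), (np.float64(0.154), np.int64(4)), (np.float64(0.156), np.int64(4)), (np.float64(0.158), np.int64(5)), (np.float64(0.198), np.int64(6)), (np.float64(0.2), np.int64(6)), (np.float64(0.202), np.int64(6)), (np.float64(0.206), np.int64(17)), (np.float64(0.208), np.int64(26)), (np.float64(0.21), np.int64(22)), (np.float64(0.214), np.int64(4)), (np.float64(0.216), np.int64(4)), (np.float64(0.218), np.int64(4)), (np.float64(0.258), np.int64(4)), (np.float64(0.262), np.int64(4)), (np.float64(0.264), np.int64(5)), (np.float64(0.266), np.int64(16)), (np.float64(0.268), np.int64(25)), (np.float64(0.27), np.int64(24)), (np.float64(0.272), np.int64(5)), (np.float64(0.274), np.int64(4)), (np.float64(0.276), np.int64(5)), (np.float64(0.278), np.int64(6)), (np.float64(0.286), np.int64(4))]
x mid of walls [-3.10652008e-02  6.07700763e-05  3.16389447e-02]
```

View pics/p1c.png

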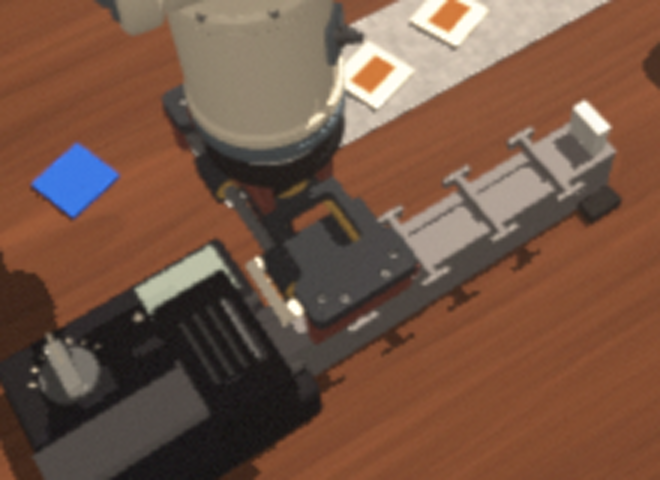

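The slide is held above pocket 1. The walls measure 1 mm nearer the hood than modelled, so I'm applying a 0.7 mm correction.

Emit:
jog_arm:
  series:
    - [-0.002, -0.0006, 0.01, 0, 0, 0, 0.45]
    - [-0.0023, -0.0006, 0.022, 0, 0, 0, 0.45]
    - [-0.0023, -0.0006, 0.034, 0, 0, 0, 0.45]
    - [-0.0023, -0.0006, 0.042, 0, 0, 0, 0.45]
    - [-0.0023, -0.0006, 0.048, 0, 0, 0, 0.45]
    - [-0.0023, -0.0006, 0.052, 0, 0, 0, 0.45]
    - [-0.0023, -0.0006, 0.055, 0, 0, 0, 0.45]
    - [-0.0023, -0.0006, 0.0565, 0, 0, 0, 0.45]

```text
t: 10.5
ee_pos: [0.6403, -0.0411, 0.0781]
tcp_rot: [-0.0, 0.692, 0.722, -0.0]
wrist_force: [-0.4, -0.1, -0.4]
width: 0.0498
grasp_force: 15.0
```

Emit:
jog_arm:
  series:
    - [0, 0, 0, 0, 0, 0, 0.45]
    - [0, 0, 0, 0, 0, 0, 0.45]
    - [0, 0, 0, 0, 0, 0, 0.45]
    - [0, 0, 0, 0, 0, 0, 0.45]
    - [0, 0, 0, 0, 0, 0, 0.45]
    - [0, 0, 0, 0, 0, 0, 0.45]
    - [0, 0, 0, 0, 0, 0, 0.45]
    - [0, 0, 0, 0, 0, 0, 0.45]

```text
t: 11.17
ee_pos: [0.6404, -0.0411, 0.0785]
tcp_rot: [0.0, 0.692, 0.722, 0.0]
wrist_force: [-0.4, -0.8, -0.6]
width: 0.0497
grasp_force: 15.0
```

```bash
sed -i 's/PORT=np.array(\[.6428,-.0996\])/PORT=np.array([.6428,-.1003])/' h.py
python3 - <<'E'
from h import *
go([*pocket(1),.079],92.5); s=state(); print(s['wrist_force'],s['width'])
E
```

```text
at [ 0.6404 -0.0411  0.0785] 92.4 delta [ 0.0007 -0.0002 -0.0005] rot [ 0.     -0.     -0.0005]
[-0.44138818 -0.82383424 -0.64320778] 0.049668206666697155
```

Emit:
jog_arm:
  series:
    - [0, 0, 0, 0, 0, 0, 0.8]
    - [0, 0, 0, 0, 0, 0, 0.8]
    - [0, 0, 0, 0, 0, 0, 0.8]
    - [0, 0, 0, 0, 0, 0, 0.8]
    - [0, 0, -0.01, 0, 0, 0, 0.8]
    - [0, 0, -0.03, 0, 0, 0, 1]
    - [0, 0, -0.06, 0, 0, 0, 1]
    - [0, 0, -0.07, 0, 0, 0, 1]

```text
t: 11.83
ee_pos: [0.6417, -0.0412, 0.1539]
tcp_rot: [0.002, 0.692, 0.722, 0.002]
wrist_force: [0.7, 0.7, 1.0]
width: 0.0859
grasp_force: 0.0
```

Run:
```python
from h import *
slides(cam('top')); go([.434,.2162,.12],112.5)
```

```text
slide [0.4338 0.2162] [0.0521 0.0511] 21.9
slide [1.0077 0.1707] [0.0477 0.0575] -20.4
slide [0.4533 0.1258] [0.0523 0.051 ] 19.6
slide [0.4545 0.0245] [0.0511 0.0513] -12.6
at [ 0.6424 -0.0413  0.1551] 92.4 delta [ 0.2661 -0.1977  0.033 ] rot [ 0.0027  0.001  -0.1116]
```

Emit:
jog_arm:
  series:
    - [0.033, -0.025, 0, 0, 0, -0.014, 1]
    - [0.066, -0.05, 0, 0, 0, -0.028, 1]
    - [0.1, -0.074, 0, 0, 0, -0.042, 1]
    - [0.133, -0.099, 0, 0, 0, -0.056, 1]
    - [0.166, -0.124, 0.01, 0, 0, -0.07, 1]
    - [0.2, -0.148, 0.02, 0, 0, -0.084, 1]
    - [0.233, -0.173, 0.03, 0, 0, -0.098, 1]
    - [0.266, -0.198, 0.033, 0, 0, -0.112, 1]

```text
t: 12.55
ee_pos: [0.431, 0.215, 0.1133]
tcp_rot: [-0.001, 0.554, 0.832, -0.001]
wrist_force: [1.0, -0.1, -0.7]
width: 0.0877
grasp_force: 0.0
```

Emit:
jog_arm:
  series:
    - [0, 0, 0, 0, 0, 0, 1]
    - [0, 0, 0, 0, 0, 0, 1]
    - [0, 0, 0, 0, 0, 0, 1]
    - [0, 0, 0, 0, 0, 0, 1]
    - [0, 0, 0, 0, 0, 0, 1]
    - [0, 0, 0, 0, 0, 0, 1]
    - [0, 0, 0, 0, 0, 0, 1]
    - [0, 0, 0, 0, 0, 0, 1]

```text
t: 13.22
ee_pos: [0.4336, 0.2137, 0.1157]
tcp_rot: [-0.0, 0.556, 0.831, -0.0]
wrist_force: [-0.8, 0.4, 0.8]
width: 0.0877
grasp_force: 0.0
```

Run:
```python
from h import *
c=cam('scene'); cv2.imwrite('pics/p2c.png',cv2.resize(c['image'][120:340,150:370],None,fx=2.7,fy=2.7,interpolation=cv2.INTER_CUBIC))
# slide A in pocket 1 via amber+white pixels, scene camera z=.0675
W=c['W']; a=W[...,:2]-PORT; dx=a@EX; dy=a@EY; im=c['image'].astype(int)
m=(dy>.028)&(dy<.095)&(abs(dx)<.035)&(W[...,2]>.055)&(W[...,2]<.075)&(im.min(-1)>170)
r=cv2.minAreaRect(np.float32(np.stack([dx[m],dy[m]],-1))); print('A',r,np.median(W[m][:,2]))
go([.4338,.2162,.017],112)
```

```text
A ((-0.0009015612304210663, 0.05807352066040039), (0.05209915712475777, 0.05273071676492691), 88.20663452148438) 0.06808162388986193
at [0.4335 0.2138 0.1156] 112.5 delta [0.0021 0.0012 0.0986] rot [-0.     -0.      0.0028]
```

View pics/p2c.png

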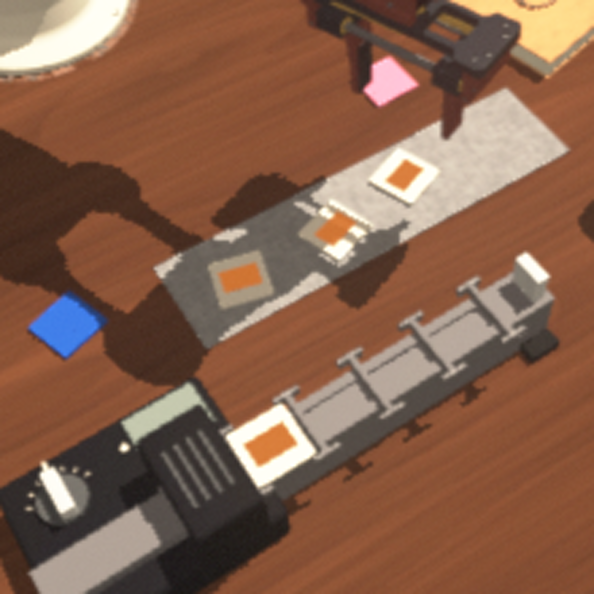

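Slide a lies flat in pocket 1 at (272,445), with its top at 68 mm, and slide b at (405,175) is directly below the jaws. Next I'll grasp b.

Emit:
jog_arm:
  series:
    - [0.002, 0.0012, 0.025, 0, 0, 0.003, 1]
    - [0.002, 0.0012, 0.05, 0, 0, 0.003, 1]
    - [0.002, 0.0012, 0.07, 0, 0, 0.003, 1]
    - [0.002, 0.0012, 0.087, 0, 0, 0.003, 1]
    - [0.002, 0.0012, 0.095, 0, 0, 0.003, 1]
    - [0.002, 0.0012, 0.0986, 0, 0, 0.003, 1]
    - [0.002, 0.0012, 0.0986, 0, 0, 0.003, 1]
    - [0.002, 0.0012, 0.0986, 0, 0, 0.003, 0.7]

```text
t: 13.93
ee_pos: [0.434, 0.2167, 0.0179]
tcp_rot: [0.0, 0.559, 0.829, 0.001]
wrist_force: [-0.1, -0.2, -0.1]
width: 0.0842
grasp_force: 0.0
```

Emit:
jog_arm:
  series:
    - [0, 0, 0, 0, 0, 0, 0.45]
    - [0, 0, 0, 0, 0, 0, 0.45]
    - [0, 0, 0, 0, 0, 0, 0.45]
    - [0, 0, 0, 0, 0, 0, 0.45]
    - [0, 0, 0, 0, 0, 0, 0.45]
    - [0, 0, 0, 0, 0, 0, 0.45]
    - [0, 0, 0, 0, 0, 0, 0.45]
    - [0, 0, 0, 0, 0, 0, 0.45]

```text
t: 14.6
ee_pos: [0.4335, 0.2166, 0.0172]
tcp_rot: [0.0, 0.559, 0.829, 0.0]
wrist_force: [0.5, 0.1, 0.4]
width: 0.0501
grasp_force: 15.0
```

Run:
```python
from h import *
s=state(); go([s['ee_pos'][0],s['ee_pos'][1],.135]); go([*pocket(2),.135],92.5)
```

```text
at [0.4335 0.2166 0.0172] 112.0 delta [ 0.      0.     -0.1178] rot [ 0.0001 -0.     -0.    ]
at [0.4335 0.2166 0.0172] 112.0 delta [-0.2591  0.1153 -0.1178] rot [ 1.000e-04 -0.000e+00  1.085e-01]
```

Emit:
jog_arm:
  series:
    - [0, 0, -0.01, 0, 0, 0, 0.45]
    - [0, 0, -0.025, 0, 0, 0, 0.45]
    - [0, 0, -0.045, 0, 0, 0, 0.45]
    - [0, 0, -0.07, 0, 0, 0, 0.45]
    - [0, 0, -0.095, 0, 0, 0, 0.45]
    - [-0.02, 0.009, -0.113, 0, 0, 0.02, 0.45]
    - [-0.04, 0.018, -0.118, 0, 0, 0.04, 0.45]
    - [-0.07, 0.031, -0.118, 0, 0, 0.06, 0.45]

```text
t: 15.27
ee_pos: [0.4895, 0.1641, 0.1389]
tcp_rot: [0.001, 0.635, 0.773, 0.002]
wrist_force: [0.7, -0.4, -0.9]
width: 0.0495
grasp_force: 15.0
```

Run:
```python
from h import *
s=state();print(s['width'],s['grasp_force']); go([*pocket(2),.135],92.5,s)
```

```text
0.0494648809654345 14.998675435781479
at [0.4895 0.1641 0.1389] 101.2 delta [-0.1705  0.1172  0.0043] rot [ 0.0016 -0.0005  0.0483]
```

Emit:
jog_arm:
  series:
    - [-0.03, 0.02, 0, 0, 0, 0.016, 0.45]
    - [-0.06, 0.041, 0, 0, 0, 0.032, 0.45]
    - [-0.09, 0.062, 0, 0, 0, 0.048, 0.45]
    - [-0.12, 0.083, 0, 0, 0, 0.048, 0.45]
    - [-0.145, 0.1, 0, 0, 0, 0.048, 0.45]
    - [-0.162, 0.111, 0, 0, 0, 0.048, 0.45]
    - [-0.17, 0.117, 0, 0, 0, 0.048, 0.45]
    - [-0.17, 0.117, 0, 0, 0, 0.048, 0.45]

```text
t: 15.93
ee_pos: [0.6371, 0.0178, 0.1349]
tcp_rot: [-0.0, 0.692, 0.722, -0.0]
wrist_force: [-0.1, 0.9, 0.1]
width: 0.0499
grasp_force: 15.0
```

Emit:
jog_arm:
  series:
    - [0, 0, 0, 0, 0, 0, 0.45]
    - [0, 0, 0, 0, 0, 0, 0.45]
    - [0, 0, 0, 0, 0, 0, 0.45]
    - [0, 0, 0, 0, 0, 0, 0.45]
    - [0, 0, 0, 0, 0, 0, 0.45]
    - [0, 0, 0, 0, 0, 0, 0.45]
    - [0, 0, 0, 0, 0, 0, 0.45]
    - [0, 0, 0, 0, 0, 0, 0.45]

```text
t: 16.6
ee_pos: [0.6362, 0.0194, 0.1351]
tcp_rot: [0.0, 0.691, 0.723, 0.0]
wrist_force: [0.4, 0.9, -0.5]
width: 0.0496
grasp_force: 15.0
```

Run:
```python
from h import *
s=state();print(s['width'],s['grasp_force']); go([*pocket(2),.079],92.5,s); slides(cam('top'))
```

```text
0.0496492836452413 15.000053644180298
at [0.6362 0.0194 0.1351] 92.6 delta [0.0001 0.0013 0.0561] rot [0.     0.     0.0005]
slide [1.0042 0.4894] [0.0577 0.0552] -27.8
slide [0.4533 0.1256] [0.0514 0.0508] 20.2
```

Emit:
jog_arm:
  series:
    - [0, 0.0013, 0.01, 0, 0, 0, 0.45]
    - [0, 0.0013, 0.022, 0, 0, 0, 0.45]
    - [0, 0.0013, 0.034, 0, 0, 0, 0.45]
    - [0, 0.0013, 0.042, 0, 0, 0, 0.45]
    - [0, 0.0013, 0.048, 0, 0, 0, 0.45]
    - [0, 0.0013, 0.052, 0, 0, 0, 0.45]
    - [0, 0.0013, 0.055, 0, 0, 0, 0.45]
    - [0, 0.0013, 0.0565, 0, 0, 0, 0.45]

```text
t: 17.32
ee_pos: [0.6376, 0.0193, 0.0781]
tcp_rot: [-0.0, 0.691, 0.723, -0.0]
wrist_force: [0.4, -0.1, -0.5]
width: 0.0496
grasp_force: 15.0
```

Emit:
jog_arm:
  series:
    - [0, 0, 0, 0, 0, 0, 0.45]
    - [0, 0, 0, 0, 0, 0, 0.45]
    - [0, 0, 0, 0, 0, 0, 0.45]
    - [0, 0, 0, 0, 0, 0, 0.45]
    - [0, 0, 0, 0, 0, 0, 0.45]
    - [0, 0, 0, 0, 0, 0, 0.45]
    - [0, 0, 0, 0, 0, 0, 0.45]
    - [0, 0, 0, 0, 0, 0, 0.45]

```text
t: 17.98
ee_pos: [0.6376, 0.0193, 0.0786]
tcp_rot: [0.0, 0.691, 0.723, 0.0]
wrist_force: [0.5, -0.2, 0.4]
width: 0.0496
grasp_force: 15.0
```

Emit:
jog_arm:
  series:
    - [0, 0, 0, 0, 0, 0, 0.8]
    - [0, 0, 0, 0, 0, 0, 0.8]
    - [0, 0, 0, 0, 0, 0, 0.8]
    - [0, 0, 0, 0, 0, 0, 0.8]
    - [0, 0, -0.01, 0, 0, 0, 0.8]
    - [0, 0, -0.03, 0, 0, 0, 1]
    - [0, 0, -0.055, 0, 0, 0, 1]
    - [0, 0, -0.055, 0, 0, 0, 1]

```text
t: 18.65
ee_pos: [0.6398, 0.0193, 0.1405]
tcp_rot: [0.003, 0.691, 0.723, 0.003]
wrist_force: [1.2, 0.3, 1.5]
width: 0.0862
grasp_force: 0.0
```

Run:
```python
from h import *
slides(cam('top')); go([.4533,.1257,.115],110)
```

```text
slide [0.4535 0.1257] [0.0517 0.0508] 20.2
at [0.6394 0.0193 0.1382] 92.6 delta [ 0.1147 -0.1813  0.0219] rot [ 0.0023  0.0005 -0.0968]
```

Emit:
jog_arm:
  series:
    - [0.015, -0.024, 0, 0, 0, -0.014, 1]
    - [0.03, -0.048, 0, 0, 0, -0.028, 1]
    - [0.046, -0.073, 0, 0, 0, -0.042, 1]
    - [0.062, -0.098, 0, 0, 0, -0.056, 1]
    - [0.078, -0.123, 0.01, 0, 0, -0.07, 1]
    - [0.094, -0.148, 0.015, 0, 0, -0.084, 1]
    - [0.107, -0.17, 0.02, 0, 0, -0.097, 1]
    - [0.115, -0.18, 0.022, 0, 0, -0.097, 1]

```text
t: 19.37
ee_pos: [0.4499, 0.127, 0.11]
tcp_rot: [-0.001, 0.572, 0.82, -0.001]
wrist_force: [-0.6, 0.9, 0.4]
width: 0.0876
grasp_force: 0.0
```

Emit:
jog_arm:
  series:
    - [0, 0, 0, 0, 0, 0, 1]
    - [0, 0, 0, 0, 0, 0, 1]
    - [0, 0, 0, 0, 0, 0, 1]
    - [0, 0, 0, 0, 0, 0, 1]
    - [0, 0, 0, 0, 0, 0, 1]
    - [0, 0, 0, 0, 0, 0, 1]
    - [0, 0, 0, 0, 0, 0, 1]
    - [0, 0, 0, 0, 0, 0, 1]

```text
t: 20.03
ee_pos: [0.4528, 0.1259, 0.1115]
tcp_rot: [-0.0, 0.573, 0.819, -0.0]
wrist_force: [-1.0, 0.1, -0.2]
width: 0.088
grasp_force: 0.0
```

```bash
cat >> h.py <<'E'
def inpockets(c):
    "amber blobs (scene or top) on the track, in digitiser axes, plus all amber blobs elsewhere"
    im=c['image'].astype(int); am=((im[...,2]-im[...,0]>.55*im[...,2])&(im[...,2]>110)&(im[...,1]<.62*im[...,2])).astype(np.uint8)
    n,l,st,ce=cv2.connectedComponentsWithStats(cv2.morphologyEx(am,cv2.MORPH_OPEN,np.ones((2,2))))
    for i in range(1,n):
        if not 20<st[i,4]<600: continue
        p=ray(c,*ce[i],.007)[:2]; q=ray(c,*ce[i],.0675)[:2]-PORT
        k=np.array([q@EX,q@EY])
        if abs(k[0])<.03 and -.03<k[1]<.3: print('track',np.round(k,4),st[i,4])
        elif .3<p[0]<.6 and -.1<p[1]<.42: print('desk',np.round(p,4),st[i,4])
E
python3 - <<'E'
from h import *
c=cam('scene'); inpockets(c); cc=cam('top'); inpockets(cc)
go([.4534,.1257,.017],110)
E
```

```text
desk [0.3199 0.1992] 60
desk [0.4567 0.1255] 63
desk [0.4578 0.0224] 89
track [0.0027 0.1186] 114
track [0.0025 0.0575] 127
at [0.4527 0.126  0.1115] 110.0 delta [-0.0005  0.0005  0.0945] rot [-0.     -0.      0.0002]
```

Emit:
jog_arm:
  series:
    - [0, 0.0005, 0.025, 0, 0, 0, 1]
    - [0, 0.0005, 0.05, 0, 0, 0, 1]
    - [0, 0.0005, 0.07, 0, 0, 0, 1]
    - [0, 0.0005, 0.085, 0, 0, 0, 1]
    - [0, 0.0005, 0.092, 0, 0, 0, 1]
    - [0, 0.0005, 0.0945, 0, 0, 0, 1]
    - [0, 0.0005, 0.0945, 0, 0, 0, 1]
    - [0, 0.0005, 0.0945, 0, 0, 0, 0.7]

```text
t: 20.8
ee_pos: [0.4537, 0.1264, 0.0179]
tcp_rot: [0.0, 0.573, 0.819, 0.001]
wrist_force: [0.0, -0.5, -0.3]
width: 0.0841
grasp_force: 0.0
```

Emit:
jog_arm:
  series:
    - [0, 0, 0, 0, 0, 0, 0.45]
    - [0, 0, 0, 0, 0, 0, 0.45]
    - [0, 0, 0, 0, 0, 0, 0.45]
    - [0, 0, 0, 0, 0, 0, 0.45]
    - [0, 0, 0, 0, 0, 0, 0.45]
    - [0, 0, 0, 0, 0, 0, 0.45]
    - [0, 0, 0, 0, 0, 0, 0.45]
    - [0, 0, 0, 0, 0, 0, 0.45]

```text
t: 21.47
ee_pos: [0.4532, 0.1263, 0.0172]
tcp_rot: [0.0, 0.573, 0.819, 0.0]
wrist_force: [0.4, 0.4, 2.3]
width: 0.0498
grasp_force: 15.0
```

Emit:
jog_arm:
  series:
    - [0, 0, -0.01, 0, 0, 0, 0.45]
    - [0, 0, -0.025, 0, 0, 0, 0.45]
    - [0, 0, -0.045, 0, 0, 0, 0.45]
    - [0, 0, -0.07, 0, 0, 0, 0.45]
    - [0, 0, -0.095, 0, 0, 0, 0.45]
    - [0, 0.01, -0.113, 0, 0, 0.02, 0.45]
    - [0, 0.03, -0.118, 0, 0, 0.04, 0.45]
    - [0, 0.05, -0.118, 0, 0, 0.06, 0.45]

```text
t: 22.13
ee_pos: [0.5017, 0.1438, 0.139]
tcp_rot: [0.002, 0.649, 0.761, 0.002]
wrist_force: [0.6, -0.6, -0.1]
width: 0.0499
grasp_force: 15.0
```

Run:
```python
from h import *
s=state();print(s['width'],s['grasp_force']); go([*pocket(3),.135],92.5,s)
```

```text
0.049908764486223625 14.997590035200119
at [0.5017 0.1438 0.139 ] 99.1 delta [-0.0845  0.1214  0.0047] rot [ 0.0018 -0.0002  0.0364]
```

Emit:
jog_arm:
  series:
    - [-0.018, 0.026, 0, 0, 0, 0.016, 0.45]
    - [-0.036, 0.052, 0, 0, 0, 0.037, 0.45]
    - [-0.054, 0.078, 0, 0, 0, 0.037, 0.45]
    - [-0.072, 0.103, 0, 0, 0, 0.037, 0.45]
    - [-0.084, 0.121, 0, 0, 0, 0.037, 0.45]
    - [-0.084, 0.121, 0, 0, 0, 0.037, 0.45]
    - [-0.084, 0.121, 0, 0, 0, 0.037, 0.45]
    - [-0.084, 0.121, 0, 0, 0, 0.037, 0.45]

```text
t: 22.8
ee_pos: [0.6325, 0.0803, 0.1352]
tcp_rot: [-0.0, 0.691, 0.723, -0.0]
wrist_force: [-0.6, 0.5, -0.2]
width: 0.0498
grasp_force: 15.0
```

Emit:
jog_arm:
  series:
    - [0, 0, 0, 0, 0, 0, 0.45]
    - [0, 0, 0, 0, 0, 0, 0.45]
    - [0, 0, 0, 0, 0, 0, 0.45]
    - [0, 0, 0, 0, 0, 0, 0.45]
    - [0, 0, 0, 0, 0, 0, 0.45]
    - [0, 0, 0, 0, 0, 0, 0.45]
    - [0, 0, 0, 0, 0, 0, 0.45]
    - [0, 0, 0, 0, 0, 0, 0.45]

```text
t: 23.47
ee_pos: [0.6329, 0.08, 0.135]
tcp_rot: [-0.0, 0.691, 0.723, -0.0]
wrist_force: [-0.1, -1.2, 0.4]
width: 0.0495
grasp_force: 15.0
```

Run:
```python
from h import *
s=state();print(s['width'],s['grasp_force']); go([*pocket(3),.079],92.5,s)
```

```text
0.0495016465925926 14.999953955411911
at [0.6329 0.08   0.135 ] 92.6 delta [-0.0005  0.002   0.056 ] rot [-0.      0.      0.0005]
```

Emit:
jog_arm:
  series:
    - [-0.0005, 0.002, 0.01, 0, 0, 0, 0.45]
    - [-0.0005, 0.002, 0.022, 0, 0, 0, 0.45]
    - [-0.0005, 0.002, 0.034, 0, 0, 0, 0.45]
    - [-0.0005, 0.002, 0.042, 0, 0, 0, 0.45]
    - [-0.0005, 0.002, 0.048, 0, 0, 0, 0.45]
    - [-0.0005, 0.002, 0.052, 0, 0, 0, 0.45]
    - [-0.0005, 0.002, 0.055, 0, 0, 0, 0.45]
    - [-0.0005, 0.002, 0.0563, 0, 0, 0, 0.45]

```text
t: 24.13
ee_pos: [0.6349, 0.0795, 0.0783]
tcp_rot: [-0.0, 0.691, 0.723, -0.0]
wrist_force: [0.8, -1.1, -0.5]
width: 0.0496
grasp_force: 15.0
```

Emit:
jog_arm:
  series:
    - [0, 0, 0, 0, 0, 0, 0.45]
    - [0, 0, 0, 0, 0, 0, 0.45]
    - [0, 0, 0, 0, 0, 0, 0.45]
    - [0, 0, 0, 0, 0, 0, 0.45]
    - [0, 0, 0, 0, 0, 0, 0.45]
    - [0, 0, 0, 0, 0, 0, 0.45]
    - [0, 0, 0, 0, 0, 0, 0.45]
    - [0, 0, 0, 0, 0, 0, 0.45]

```text
t: 24.8
ee_pos: [0.635, 0.0795, 0.0788]
tcp_rot: [0.0, 0.691, 0.723, 0.0]
wrist_force: [-0.0, -0.1, 0.0]
width: 0.0496
grasp_force: 15.0
```

Emit:
jog_arm:
  series:
    - [0, 0, 0, 0, 0, 0, 0.8]
    - [0, 0, 0, 0, 0, 0, 0.8]
    - [0, 0, 0, 0, 0, 0, 0.8]
    - [0, 0, 0, 0, 0, 0, 0.8]
    - [0, 0, -0.01, 0, 0, 0, 0.8]
    - [0, 0, -0.03, 0, 0, 0, 1]
    - [0, 0, -0.055, 0, 0, 0, 1]
    - [0, 0, -0.055, 0, 0, 0, 1]

```text
t: 25.47
ee_pos: [0.6372, 0.0797, 0.1407]
tcp_rot: [0.003, 0.691, 0.723, 0.003]
wrist_force: [0.5, 0.7, 1.6]
width: 0.086
grasp_force: 0.0
```

Run:
```python
from h import *
c=cam('top');slides(c);inpockets(c); go([.4545,.0245,.115],78)
```

```text
at [0.6368 0.0797 0.1385] 92.6 delta [-0.0469 -0.1848  0.0221] rot [ 0.0023 -0.0004  0.081 ]
```

Emit:
jog_arm:
  series:
    - [-0.006, -0.025, 0, 0, 0, 0.012, 1]
    - [-0.012, -0.05, 0, 0, 0, 0.024, 1]
    - [-0.019, -0.075, 0, 0, 0, 0.036, 1]
    - [-0.025, -0.1, 0, 0, 0, 0.048, 1]
    - [-0.032, -0.125, 0.01, 0, 0, 0.06, 1]
    - [-0.038, -0.15, 0.015, 0, 0, 0.072, 1]
    - [-0.044, -0.173, 0.02, 0, 0, 0.083, 1]
    - [-0.047, -0.184, 0.022, 0, 0, 0.083, 1]

```text
t: 26.18
ee_pos: [0.4506, 0.0238, 0.11]
tcp_rot: [-0.001, 0.78, 0.626, -0.001]
wrist_force: [-0.2, 0.2, 0.6]
width: 0.0877
grasp_force: 0.0
```

Emit:
jog_arm:
  series:
    - [0, 0, 0, 0, 0, 0, 1]
    - [0, 0, 0, 0, 0, 0, 1]
    - [0, 0, 0, 0, 0, 0, 1]
    - [0, 0, 0, 0, 0, 0, 1]
    - [0, 0, 0, 0, 0, 0, 1]
    - [0, 0, 0, 0, 0, 0, 1]
    - [0, 0, 0, 0, 0, 0, 1]
    - [0, 0, 0, 0, 0, 0, 1]

```text
t: 26.85
ee_pos: [0.4535, 0.0244, 0.1117]
tcp_rot: [-0.0, 0.779, 0.627, -0.0]
wrist_force: [-0.5, 0.3, 0.8]
width: 0.0878
grasp_force: 0.0
```

Run:
```python
from h import *
c=cam('scene'); inpockets(c); cc=cam('top'); inpockets(cc)
cv2.imwrite('pics/p3c.png',cv2.resize(c['image'][120:340,150:370],None,fx=2.7,fy=2.7,interpolation=cv2.INTER_CUBIC))
go([.4545,.0245,.017],77.6)
```

```text
desk [0.3292 0.0848] 42
desk [0.4575 0.0232] 67
desk [0.5329 0.1194] 32
desk [ 0.4621 -0.0599] 59
desk [0.5476 0.1035] 32
desk [ 0.4843 -0.0461] 93
desk [0.5607 0.0937] 34
desk [0.5623 0.0361] 27
track [0.0027 0.179 ] 105
desk [ 0.5052 -0.0923] 28
track [0.0027 0.1186] 114
track [0.0026 0.0575] 125
at [0.4534 0.0244 0.1117] 77.7 delta [0.0004 0.0011 0.0947] rot [-0.0001 -0.      0.0003]
```

View pics/p3c.png

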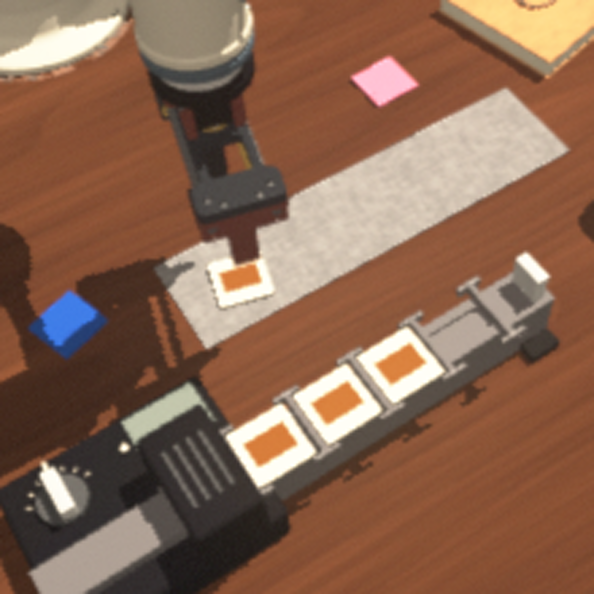

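Slides a, b and c lie flat in pockets 1–3 at (272,445), (338,402) and (402,362). Slide d at (240,280) is under the jaws, unmoved.

Emit:
jog_arm:
  series:
    - [0.0004, 0.001, 0.025, 0, 0, 0, 1]
    - [0.0004, 0.001, 0.05, 0, 0, 0, 1]
    - [0.0004, 0.001, 0.07, 0, 0, 0, 1]
    - [0.0004, 0.001, 0.085, 0, 0, 0, 1]
    - [0.0004, 0.001, 0.092, 0, 0, 0, 1]
    - [0.0004, 0.001, 0.0947, 0, 0, 0, 1]
    - [0.0004, 0.001, 0.0947, 0, 0, 0, 1]
    - [0.0004, 0.001, 0.0947, 0, 0, 0, 0.7]

```text
t: 27.62
ee_pos: [0.4549, 0.0245, 0.0179]
tcp_rot: [0.0, 0.779, 0.627, 0.001]
wrist_force: [-0.1, 0.4, -0.3]
width: 0.084
grasp_force: 0.0
```

Emit:
jog_arm:
  series:
    - [0, 0, 0, 0, 0, 0, 0.45]
    - [0, 0, 0, 0, 0, 0, 0.45]
    - [0, 0, 0, 0, 0, 0, 0.45]
    - [0, 0, 0, 0, 0, 0, 0.45]
    - [0, 0, 0, 0, 0, 0, 0.45]
    - [0, 0, 0, 0, 0, 0, 0.45]
    - [0, 0, 0, 0, 0, 0, 0.45]
    - [0, 0, 0, 0, 0, 0, 0.45]

```text
t: 28.28
ee_pos: [0.4545, 0.0245, 0.0172]
tcp_rot: [0.0, 0.779, 0.627, 0.0]
wrist_force: [0.0, -0.6, 1.3]
width: 0.0498
grasp_force: 15.0
```

Emit:
jog_arm:
  series:
    - [0, 0, -0.01, 0, 0, 0, 0.45]
    - [0, 0, -0.025, 0, 0, 0, 0.45]
    - [0, 0, -0.045, 0, 0, 0, 0.45]
    - [0, 0, -0.07, 0, 0, 0, 0.45]
    - [0, 0, -0.095, 0, 0, 0, 0.45]
    - [0.015, 0, -0.113, 0, 0, -0.02, 0.45]
    - [0.035, 0, -0.118, 0, 0, -0.04, 0.45]
    - [0.06, 0, -0.118, 0, 0, -0.06, 0.45]

```text
t: 28.95
ee_pos: [0.4685, 0.0831, 0.1386]
tcp_rot: [0.002, 0.716, 0.698, 0.002]
wrist_force: [-0.2, 1.4, -0.4]
width: 0.05
grasp_force: 15.0
```

Run:
```python
from h import *
s=state();print(s['width'],s['grasp_force']); go([*pocket(4),.135],92.5,s)
```

```text
0.04995114846667625 14.980888813734055
at [0.4685 0.0831 0.1386] 88.5 delta [0.0606 0.1623 0.0045] rot [ 0.0016 -0.     -0.0222]
```

Emit:
jog_arm:
  series:
    - [0.012, 0.032, 0, 0, 0, -0.011, 0.45]
    - [0.024, 0.064, 0, 0, 0, -0.022, 0.45]
    - [0.036, 0.096, 0, 0, 0, -0.022, 0.45]
    - [0.048, 0.128, 0, 0, 0, -0.022, 0.45]
    - [0.056, 0.15, 0, 0, 0, -0.022, 0.45]
    - [0.0606, 0.162, 0, 0, 0, -0.022, 0.45]
    - [0.0606, 0.162, 0, 0, 0, -0.022, 0.45]
    - [0.0606, 0.162, 0, 0, 0, -0.022, 0.45]

```text
t: 29.62
ee_pos: [0.6308, 0.1393, 0.1349]
tcp_rot: [-0.0, 0.692, 0.722, -0.0]
wrist_force: [0.3, 0.5, 0.3]
width: 0.0499
grasp_force: 15.0
```

Emit:
jog_arm:
  series:
    - [0, 0, 0, 0, 0, 0, 0.45]
    - [0, 0, 0, 0, 0, 0, 0.45]
    - [0, 0, 0, 0, 0, 0, 0.45]
    - [0, 0, 0, 0, 0, 0, 0.45]
    - [0, 0, 0, 0, 0, 0, 0.45]
    - [0, 0, 0, 0, 0, 0, 0.45]
    - [0, 0, 0, 0, 0, 0, 0.45]
    - [0, 0, 0, 0, 0, 0, 0.45]

```text
t: 30.28
ee_pos: [0.6307, 0.1392, 0.1351]
tcp_rot: [-0.0, 0.692, 0.722, -0.0]
wrist_force: [0.1, 0.4, 0.3]
width: 0.0496
grasp_force: 15.0
```

Run:
```python
from h import *
s=state();print(s['width'],s['grasp_force']); go([*pocket(4),.079],92.5,s)
```

```text
0.04961458471977518 14.982223212718964
at [0.6307 0.1392 0.1351] 92.4 delta [0.0002 0.0016 0.0561] rot [-0.     -0.     -0.0006]
```

Emit:
jog_arm:
  series:
    - [0, 0.0016, 0.01, 0, 0, 0, 0.45]
    - [0, 0.0016, 0.022, 0, 0, 0, 0.45]
    - [0, 0.0016, 0.034, 0, 0, 0, 0.45]
    - [0, 0.0016, 0.042, 0, 0, 0, 0.45]
    - [0, 0.0016, 0.048, 0, 0, 0, 0.45]
    - [0, 0.0016, 0.052, 0, 0, 0, 0.45]
    - [0, 0.0016, 0.055, 0, 0, 0, 0.45]
    - [0, 0.0016, 0.0565, 0, 0, 0, 0.45]

```text
t: 30.95
ee_pos: [0.6323, 0.1393, 0.0782]
tcp_rot: [-0.0, 0.692, 0.722, -0.0]
wrist_force: [0.4, -1.3, -0.3]
width: 0.0498
grasp_force: 15.0
```

Emit:
jog_arm:
  series:
    - [0, 0, 0, 0, 0, 0, 0.45]
    - [0, 0, 0, 0, 0, 0, 0.45]
    - [0, 0, 0, 0, 0, 0, 0.45]
    - [0, 0, 0, 0, 0, 0, 0.45]
    - [0, 0, 0, 0, 0, 0, 0.45]
    - [0, 0, 0, 0, 0, 0, 0.45]
    - [0, 0, 0, 0, 0, 0, 0.45]
    - [0, 0, 0, 0, 0, 0, 0.45]

```text
t: 31.62
ee_pos: [0.6324, 0.1393, 0.0786]
tcp_rot: [0.0, 0.692, 0.722, 0.0]
wrist_force: [0.4, -0.2, -0.7]
width: 0.0499
grasp_force: 15.0
```

Emit:
jog_arm:
  series:
    - [0, 0, 0, 0, 0, 0, 0.8]
    - [0, 0, 0, 0, 0, 0, 0.8]
    - [0, 0, 0, 0, 0, 0, 0.8]
    - [0, 0, 0, 0, 0, 0, 0.8]
    - [0, 0, -0.01, 0, 0, 0, 0.8]
    - [0, 0, -0.03, 0, 0, 0, 0.8]
    - [0, 0, -0.06, 0, 0, 0, 0.8]
    - [0, 0, -0.07, 0, 0, 0, 0.8]

```text
t: 32.28
ee_pos: [0.6337, 0.1396, 0.154]
tcp_rot: [0.002, 0.692, 0.722, 0.003]
wrist_force: [0.2, 0.4, 1.7]
width: 0.0704
grasp_force: 0.0
```

Emit:
jog_arm:
  series:
    - [0, 0, 0, 0, 0, 0.03, 0.6]
    - [0.01, 0, 0, 0, 0, 0.065, 0.6]
    - [0.02, 0, 0, 0, 0, 0.1, 0.6]
    - [0.03, 0, 0, 0, 0, 0.135, 0.6]
    - [0.04, 0, 0, 0, 0, 0.17, 0.6]
    - [0.05, 0, 0, 0, 0, 0.205, 0.6]
    - [0.06, 0, 0, 0, 0, 0.24, 0.6]
    - [0.07, 0, 0, 0, 0, 0.275, 0.6]

```text
t: 32.95
ee_pos: [0.6295, 0.2098, 0.1488]
tcp_rot: [0.0, 0.932, 0.363, 0.0]
wrist_force: [-0.3, -0.1, -0.2]
width: 0.0527
grasp_force: 0.0
```

Run:
```python
from h import *
go([*TAB,.13],2.5); print(TAB)
```

```text
at [0.6295 0.2098 0.1488] 42.6 delta [-0.0005  0.0001  0.0188] rot [ 0.000e+00 -2.000e-04  2.227e-01]
[0.62927799 0.20940495]
```

Emit:
jog_arm:
  series:
    - [0, 0, 0, 0, 0, 0.035, 0.6]
    - [0, 0, 0, 0, 0, 0.07, 0.6]
    - [0, 0, 0, 0, 0, 0.105, 0.6]
    - [0, 0, 0, 0, 0, 0.14, 0.6]
    - [0, 0, 0.01, 0, 0, 0.175, 0.6]
    - [0, 0, 0.015, 0, 0, 0.21, 0.6]
    - [0, 0, 0.019, 0, 0, 0.223, 0.6]
    - [0, 0, 0.019, 0, 0, 0.223, 0.6]

```text
t: 33.62
ee_pos: [0.6291, 0.2092, 0.1284]
tcp_rot: [0.0, 1.0, 0.023, -0.001]
wrist_force: [0.0, -0.6, -0.4]
width: 0.0524
grasp_force: 0.0
```

Emit:
jog_arm:
  series:
    - [0, 0, 0, 0, 0, 0, 0.6]
    - [0, 0, 0, 0, 0, 0, 0.6]
    - [0, 0, 0, 0, 0, 0, 0.6]
    - [0, 0, 0, 0, 0, 0, 0.6]
    - [0, 0, 0, 0, 0, 0, 0.6]
    - [0, 0, 0, 0, 0, 0, 0.6]
    - [0, 0, 0, 0, 0, 0, 0.6]
    - [0, 0, 0, 0, 0, 0, 0.6]

```text
t: 34.28
ee_pos: [0.6295, 0.2093, 0.1296]
tcp_rot: [-0.0, 1.0, 0.024, 0.0]
wrist_force: [0.8, -0.5, 0.3]
width: 0.0527
grasp_force: 0.0
```

Run:
```python
from h import *
c=cam('top');inpockets(c);c=cam('scene');inpockets(c); cv2.imwrite('pics/p4c.png',cv2.resize(c['image'][170:340,140:390],None,fx=3,fy=3,interpolation=cv2.INTER_CUBIC))
go([*TAB,.081],2.5)
```

```text
track [0.0026 0.2388] 124
track [0.003  0.1788] 136
desk [ 0.5451 -0.0492] 423
track [0.0026 0.1186] 142
track [0.0028 0.0575] 158
at [0.6295 0.2093 0.1295] 2.8 delta [-0.0002 -0.0002  0.0485] rot [0.     0.     0.0015]
```

View pics/p4c.png

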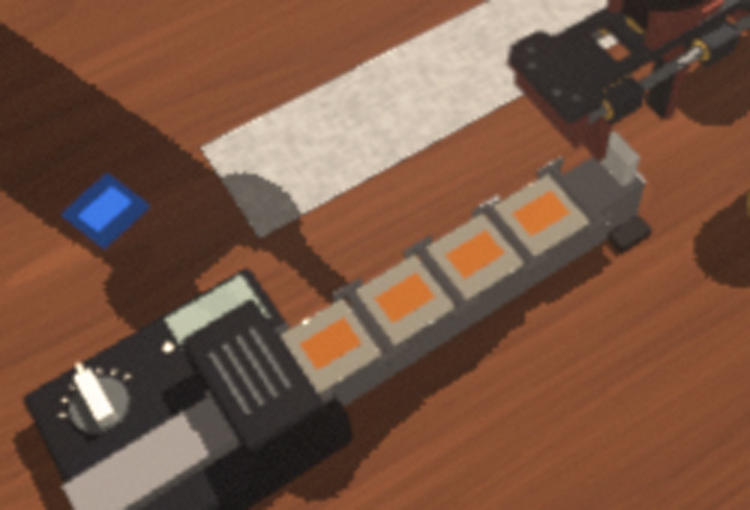

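All four slides are flat in their pockets, at (330,340), (403,295), (475,252) and (540,212). The jaws are over the tab at (622,160).

Emit:
jog_arm:
  series:
    - [0, 0, 0.012, 0, 0, 0, 0.6]
    - [0, 0, 0.025, 0, 0, 0, 0.6]
    - [0, 0, 0.038, 0, 0, 0, 0.6]
    - [0, 0, 0.047, 0, 0, 0, 0.6]
    - [0, 0, 0.047, 0, 0, 0, 0.6]
    - [0, 0, 0.047, 0, 0, 0, 0.3]
    - [0, 0, 0.047, 0, 0, 0, 0]
    - [0, 0, 0.047, 0, 0, 0, 0]
  newtons: 20

```text
t: 35.05
ee_pos: [0.6299, 0.2094, 0.0835]
tcp_rot: [-0.0, 1.0, 0.024, 0.001]
wrist_force: [-0.5, -0.8, -0.4]
width: 0.0357
grasp_force: 0.0
```

Emit:
jog_arm:
  series:
    - [0, 0, 0, 0, 0, 0, 0]
    - [0, 0, 0, 0, 0, 0, 0]
    - [0, 0, 0, 0, 0, 0, 0]
    - [0, 0, 0, 0, 0, 0, 0]
    - [0, 0, 0, 0, 0, 0, 0]
    - [0, 0, 0, 0, 0, 0, 0]
    - [0, 0, 0, 0, 0, 0, 0]
    - [0, 0, 0, 0, 0, 0, 0]

```text
t: 35.72
ee_pos: [0.6298, 0.2079, 0.0831]
tcp_rot: [0.001, 1.0, 0.023, 0.0]
wrist_force: [-0.6, -5.4, 1.7]
width: 0.0114
grasp_force: 20.0
```

Run:
```python
from h import *
s=state();print(s['width'],s['grasp_force'],s['wrist_force']); go([*(TAB-.06*EY),s['ee_pos'][2]],2.5)
go([*(TAB-.24*EY),s['ee_pos'][2]],2.5)
```

```text
0.011407943756497035 19.997985363006592 [-0.61186884 -5.42107596  1.66620258]
at [0.6298 0.2079 0.0831] 2.7 delta [-0.0006  0.0585  0.0001] rot [ 0.0006 -0.0001  0.001 ]
at [0.6298 0.2079 0.0831] 2.7 delta [-0.0012  0.2385  0.0005] rot [ 0.0006 -0.0001  0.001 ]
```

Emit:
jog_arm:
  series:
    - [0, 0.005, 0, 0, 0, 0, 0]
    - [0, 0.012, 0, 0, 0, 0, 0]
    - [0, 0.02, 0, 0, 0, 0, 0]
    - [0, 0.029, 0, 0, 0, 0, 0]
    - [0, 0.038, 0, 0, 0, 0, 0]
    - [0, 0.047, 0, 0, 0, 0, 0]
    - [0, 0.055, 0, 0, 0, 0, 0]
    - [0, 0.061, 0, 0, 0, 0, 0]

```text
t: 36.38
ee_pos: [0.6323, 0.1471, 0.083]
tcp_rot: [-0.0, 1.0, 0.024, -0.0]
wrist_force: [-2.8, 2.4, 3.8]
width: 0.012
grasp_force: 20.0
```

Emit:
jog_arm:
  series:
    - [0, 0, 0, 0, 0, 0, 0]
    - [0, 0, 0, 0, 0, 0, 0]
    - [0, 0, 0, 0, 0, 0, 0]
    - [0, 0, 0, 0, 0, 0, 0]
    - [0, 0, 0, 0, 0, 0, 0]
    - [0, 0, 0, 0, 0, 0, 0]
    - [0, 0, 0, 0, 0, 0, 0]
    - [0, 0, 0, 0, 0, 0, 0]

```text
t: 37.05
ee_pos: [0.6323, 0.1485, 0.083]
tcp_rot: [0.0, 1.0, 0.024, -0.0]
wrist_force: [-3.8, -0.4, 5.8]
width: 0.0117
grasp_force: 20.0
```

Run:
```python
from h import *
s=state();print(s['width'],s['grasp_force'],s['wrist_force'],np.abs(s['qvel']).max()); go([*(TAB-.06*EY),.083],2.5)
c=cam('scene');inpockets(c); cc=cam('top');inpockets(cc)
```

```text
0.01167025476392649 20.007091462612152 [-3.79273587 -0.41066359  5.78190474] 0.0008096482246679336
at [0.6323 0.1485 0.083 ] 2.8 delta [-0.0004 -0.001  -0.    ] rot [0.0001 0.     0.0015]
desk [0.5341 0.3211] 34
desk [0.5437 0.1716] 21
track [0.0028 0.1788] 135
track [0.003  0.1193] 147
track [0.0028 0.0589] 161
```

Emit:
jog_arm:
  series:
    - [0, 0, 0, 0, 0, 0, 0]
    - [0, 0, 0, 0, 0, 0, 0]
    - [0, 0, 0, 0, 0, 0, 0]
    - [0, 0, 0, 0, 0, 0, 0]
    - [0, 0, 0, 0, 0, 0, 0]
    - [0, 0, 0, 0, 0, 0, 0]
    - [0, 0, 0, 0, 0, 0, 0]
    - [0, 0, 0, 0, 0, 0, 0]

```text
t: 37.82
ee_pos: [0.6323, 0.1485, 0.083]
tcp_rot: [0.0, 1.0, 0.024, -0.0]
wrist_force: [-3.4, -0.8, 6.2]
width: 0.0122
grasp_force: 20.0
```

Emit:
jog_arm:
  series:
    - [0, 0, 0, 0, 0, 0, 0]
    - [0, 0, 0, 0, 0, 0, 0]
    - [0, 0, 0, 0, 0, 0, 0]
    - [0, 0, 0, 0, 0, 0, 0]
    - [0, 0, 0, 0, 0, 0, 0]
    - [0, 0, 0, 0, 0, 0, 0]
    - [0, 0, 0, 0, 0, 0, 0]
    - [0, 0, 0, 0, 0, 0, 0]

```text
t: 38.48
ee_pos: [0.6323, 0.1485, 0.083]
tcp_rot: [0.0, 1.0, 0.024, -0.0]
wrist_force: [-3.1, -0.8, 5.8]
width: 0.0117
grasp_force: 20.0
```

Emit:
jog_arm:
  series:
    - [0, 0.005, 0, 0, 0, 0, 0]
    - [0, 0.012, 0, 0, 0, 0, 0]
    - [0, 0.02, 0, 0, 0, 0, 0]
    - [0, 0.029, 0, 0, 0, 0, 0]
    - [0, 0.038, 0, 0, 0, 0, 0]
    - [0, 0.047, 0, 0, 0, 0, 0]
    - [0, 0.055, 0, 0, 0, 0, 0]
    - [0, 0.06, 0, 0, 0, 0, 0]

```text
t: 39.15
ee_pos: [0.6349, 0.0879, 0.083]
tcp_rot: [0.0, 1.0, 0.024, -0.0]
wrist_force: [-5.2, 1.4, 5.8]
width: 0.0117
grasp_force: 20.0
```

Emit:
jog_arm:
  series:
    - [0, 0, 0, 0, 0, 0, 0]
    - [0, 0, 0, 0, 0, 0, 0]
    - [0, 0, 0, 0, 0, 0, 0]
    - [0, 0, 0, 0, 0, 0, 0]
    - [0, 0, 0, 0, 0, 0, 0]
    - [0, 0, 0, 0, 0, 0, 0]
    - [0, 0, 0, 0, 0, 0, 0]
    - [0, 0, 0, 0, 0, 0, 0]

```text
t: 39.82
ee_pos: [0.6349, 0.0885, 0.083]
tcp_rot: [0.0, 1.0, 0.024, -0.0]
wrist_force: [-4.5, -1.2, 6.6]
width: 0.0117
grasp_force: 20.0
```

Run:
```python
from h import *
s=state();print(s['width'],s['grasp_force'],s['wrist_force'],np.abs(s['qvel']).max()); go([*(TAB-.12*EY),.083],2.5)
c=cam('scene');inpockets(c)
```

```text
0.01167563776424641 20.00232607126236 [-4.51706025 -1.16293629  6.62943954] 0.001188762685630997
at [0.6349 0.0885 0.083 ] 2.8 delta [-0.0003 -0.0011 -0.    ] rot [0.0001 0.0003 0.0015]
desk [0.5366 0.2378] 33
desk [0.5465 0.0962] 43
track [0.0026 0.1189] 149
track [0.0027 0.0593] 161
```

Emit:
jog_arm:
  series:
    - [0, 0, 0, 0, 0, 0, 0]
    - [0, 0, 0, 0, 0, 0, 0]
    - [0, 0, 0, 0, 0, 0, 0]
    - [0, 0, 0, 0, 0, 0, 0]
    - [0, 0, 0, 0, 0, 0, 0]
    - [0, 0, 0, 0, 0, 0, 0]
    - [0, 0, 0, 0, 0, 0, 0]
    - [0, 0, 0, 0, 0, 0, 0]

```text
t: 40.53
ee_pos: [0.6349, 0.0885, 0.083]
tcp_rot: [0.0, 1.0, 0.024, -0.0]
wrist_force: [-5.2, -1.6, 5.8]
width: 0.0124
grasp_force: 20.0
```

Emit:
jog_arm:
  series:
    - [0, 0, 0, 0, 0, 0, 0]
    - [0, 0, 0, 0, 0, 0, 0]
    - [0, 0, 0, 0, 0, 0, 0]
    - [0, 0, 0, 0, 0, 0, 0]
    - [0, 0, 0, 0, 0, 0, 0]
    - [0, 0, 0, 0, 0, 0, 0]
    - [0, 0, 0, 0, 0, 0, 0]
    - [0, 0, 0, 0, 0, 0, 0]

```text
t: 41.2
ee_pos: [0.6349, 0.0885, 0.083]
tcp_rot: [0.0, 1.0, 0.024, -0.0]
wrist_force: [-4.5, -0.6, 6.0]
width: 0.0117
grasp_force: 20.0
```

Emit:
jog_arm:
  series:
    - [0, 0.005, 0, 0, 0, 0, 0]
    - [0, 0.012, 0, 0, 0, 0, 0]
    - [0, 0.02, 0, 0, 0, 0, 0]
    - [0, 0.029, 0, 0, 0, 0, 0]
    - [0, 0.038, 0, 0, 0, 0, 0]
    - [0, 0.047, 0, 0, 0, 0, 0]
    - [0, 0.055, 0, 0, 0, 0, 0]
    - [-0.0003, 0.06, 0, 0, 0, 0, 0]

```text
t: 41.87
ee_pos: [0.6374, 0.0279, 0.0829]
tcp_rot: [0.0, 1.0, 0.024, -0.001]
wrist_force: [-5.5, 0.6, 5.8]
width: 0.0117
grasp_force: 20.0
```

Emit:
jog_arm:
  series:
    - [0, 0, 0, 0, 0, 0, 0]
    - [0, 0, 0, 0, 0, 0, 0]
    - [0, 0, 0, 0, 0, 0, 0]
    - [0, 0, 0, 0, 0, 0, 0]
    - [0, 0, 0, 0, 0, 0, 0]
    - [0, 0, 0, 0, 0, 0, 0]
    - [0, 0, 0, 0, 0, 0, 0]
    - [0, 0, 0, 0, 0, 0, 0]

```text
t: 42.53
ee_pos: [0.6374, 0.0284, 0.0829]
tcp_rot: [0.0, 1.0, 0.024, -0.001]
wrist_force: [-4.7, -0.6, 6.2]
width: 0.0121
grasp_force: 20.0
```

Run:
```python
from h import *
s=state();print(s['width'],s['grasp_force'],s['wrist_force'],np.abs(s['qvel']).max()); go([*(TAB-.18*EY),.083],2.5)
c=cam('scene');inpockets(c)
```

```text
0.012087644465343906 19.9969545006752 [-4.73340003 -0.59615855  6.187977  ] 0.0017963376668975904
at [0.6374 0.0284 0.0829] 2.8 delta [-0.0002 -0.0012 -0.0001] rot [0.0001 0.0004 0.0015]
desk [0.3827 0.3778] 30
desk [0.5395 0.1527] 43
desk [0.5504 0.02  ] 68
track [0.0029 0.058 ] 151
```

Emit:
jog_arm:
  series:
    - [0, 0, 0, 0, 0, 0, 0]
    - [0, 0, 0, 0, 0, 0, 0]
    - [0, 0, 0, 0, 0, 0, 0]
    - [0, 0, 0, 0, 0, 0, 0]
    - [0, 0, 0, 0, 0, 0, 0]
    - [0, 0, 0, 0, 0, 0, 0]
    - [0, 0, 0, 0, 0, 0, 0]
    - [0, 0, 0, 0, 0, 0, 0]

```text
t: 43.25
ee_pos: [0.6374, 0.0284, 0.083]
tcp_rot: [0.0, 1.0, 0.024, -0.001]
wrist_force: [-4.8, -1.0, 6.1]
width: 0.0118
grasp_force: 20.0
```

Emit:
jog_arm:
  series:
    - [0, 0, 0, 0, 0, 0, 0]
    - [0, 0, 0, 0, 0, 0, 0]
    - [0, 0, 0, 0, 0, 0, 0]
    - [0, 0, 0, 0, 0, 0, 0]
    - [0, 0, 0, 0, 0, 0, 0]
    - [0, 0, 0, 0, 0, 0, 0]
    - [0, 0, 0, 0, 0, 0, 0]
    - [0, 0, 0, 0, 0, 0, 0]

```text
t: 43.92
ee_pos: [0.6374, 0.0284, 0.0829]
tcp_rot: [0.0, 1.0, 0.024, -0.001]
wrist_force: [-5.4, -1.2, 5.8]
width: 0.0118
grasp_force: 20.0
```

Emit:
jog_arm:
  series:
    - [0, 0.005, 0, 0, 0, 0, 0]
    - [0, 0.012, 0, 0, 0, 0, 0]
    - [0, 0.02, 0, 0, 0, 0, 0]
    - [0, 0.029, 0, 0, 0, 0, 0]
    - [0, 0.038, 0, 0, 0, 0, 0]
    - [0, 0.047, 0, 0, 0, 0, 0]
    - [0, 0.055, 0, 0, 0, 0, 0]
    - [-0.0003, 0.06, 0, 0, 0, 0, 0]

```text
t: 44.58
ee_pos: [0.6399, -0.032, 0.0829]
tcp_rot: [-0.0, 1.0, 0.024, -0.001]
wrist_force: [-5.0, 5.2, 5.6]
width: 0.0121
grasp_force: 20.0
```

Emit:
jog_arm:
  series:
    - [0, 0, 0, 0, 0, 0, 0]
    - [0, 0, 0, 0, 0, 0, 0]
    - [0, 0, 0, 0, 0, 0, 0]
    - [0, 0, 0, 0, 0, 0, 0]
    - [0, 0, 0, 0, 0, 0, 0]
    - [0, 0, 0, 0, 0, 0, 0]
    - [0, 0, 0, 0, 0, 0, 0]
    - [0, 0, 0, 0, 0, 0, 0]

```text
t: 45.25
ee_pos: [0.6399, -0.0316, 0.0829]
tcp_rot: [0.0, 1.0, 0.024, -0.001]
wrist_force: [-5.3, -0.7, 6.3]
width: 0.012
grasp_force: 20.0
```

Emit:
jog_arm:
  series:
    - [0, 0, 0, 0, 0, 0, 0]
    - [0, 0, 0, 0, 0, 0, 0]
    - [0, 0, 0, 0, 0, 0, 0]
    - [0, 0, 0, 0, 0, 0, 0]
    - [0, 0, 0, 0, 0, 0, 0]
    - [0, 0, 0, 0, 0, 0, 0]
    - [0, 0, 0, 0, 0, 0, 0]
    - [0, 0, 0, 0, 0, 0, 0]

```text
t: 45.92
ee_pos: [0.6399, -0.0316, 0.0829]
tcp_rot: [0.0, 1.0, 0.024, -0.001]
wrist_force: [-5.4, -0.3, 6.1]
width: 0.0118
grasp_force: 20.0
```

Emit:
jog_arm:
  series:
    - [0, 0, 0, 0, 0, 0, 0]
    - [0, 0, 0, 0, 0, 0, 0]
    - [0, 0, 0, 0, 0, 0, 0]
    - [0, 0, 0, 0, 0, 0, 0]
    - [0, 0, 0, 0, 0, 0, 0]
    - [0, 0, 0, 0, 0, 0, 0]
    - [0, 0, 0, 0, 0, 0, 0]
    - [0, 0, 0, 0, 0, 0, 0]

```text
t: 46.58
ee_pos: [0.6399, -0.0316, 0.0829]
tcp_rot: [0.0, 1.0, 0.024, -0.001]
wrist_force: [-5.7, -1.3, 6.5]
width: 0.0118
grasp_force: 20.0
```

Run:
```python
from h import *
s=state();print(s['width'],s['grasp_force'],s['wrist_force'],np.abs(s['qvel']).max()); go([*(TAB-.24*EY),.083],2.5);go([*TAB,.083],2.5)
```

```text
0.01176890847580246 19.994232058525085 [-5.72448902 -1.27967715  6.49166333] 0.001780415647219253
at [ 0.6399 -0.0316  0.0829] 2.8 delta [-0.0001 -0.0013 -0.0001] rot [0.0002 0.0005 0.0014]
at [ 0.6399 -0.0316  0.0829] 2.8 delta [ 1.000e-03 -2.413e-01 -2.000e-04] rot [0.0002 0.0005 0.0014]
```

Emit:
jog_arm:
  series:
    - [0, -0.005, 0, 0, 0, 0, 0]
    - [0, -0.013, 0, 0, 0, 0, 0]
    - [0, -0.022, 0, 0, 0, 0, 0]
    - [0, -0.031, 0, 0, 0, 0, 0]
    - [0, -0.04, 0, 0, 0, 0, 0]
    - [0, -0.049, 0, 0, 0, 0, 0]
    - [0, -0.058, 0, 0, 0, 0, 0]
    - [0, -0.067, 0, 0, 0, 0, 0]

```text
t: 47.25
ee_pos: [0.637, 0.0352, 0.0829]
tcp_rot: [0.001, 1.0, 0.024, -0.0]
wrist_force: [-3.2, -5.1, 6.1]
width: 0.0123
grasp_force: 20.0
```

Emit:
jog_arm:
  series:
    - [0, -0.009, 0, 0, 0, 0, 0]
    - [0, -0.018, 0, 0, 0, 0, 0]
    - [0, -0.027, 0, 0, 0, 0, 0]
    - [0, -0.036, 0, 0, 0, 0, 0]
    - [0, -0.045, 0, 0, 0, 0, 0]
    - [0, -0.054, 0, 0, 0, 0, 0]
    - [0, -0.063, 0, 0, 0, 0, 0]
    - [0, -0.072, 0, 0, 0, 0, 0]

```text
t: 47.92
ee_pos: [0.6341, 0.1064, 0.0829]
tcp_rot: [0.001, 1.0, 0.024, 0.0]
wrist_force: [-1.9, -6.1, 5.6]
width: 0.012
grasp_force: 20.0
```

Emit:
jog_arm:
  series:
    - [0, -0.009, 0, 0, 0, 0, 0]
    - [0, -0.018, 0, 0, 0, 0, 0]
    - [0, -0.027, 0, 0, 0, 0, 0]
    - [0, -0.036, 0, 0, 0, 0, 0]
    - [0, -0.045, 0, 0, 0, 0, 0]
    - [0, -0.054, 0, 0, 0, 0, 0]
    - [0, -0.06, 0, 0, 0, 0, 0]
    - [0, -0.065, 0, 0, 0, 0, 0]

```text
t: 48.58
ee_pos: [0.6313, 0.172, 0.083]
tcp_rot: [0.001, 1.0, 0.024, 0.001]
wrist_force: [0.6, -4.6, 5.3]
width: 0.0123
grasp_force: 20.0
```

Run:
```python
from h import *
s=state();print(s['width'],s['wrist_force']);go([*TAB,.083],2.5)
```

```text
0.012345563711844641 [ 0.61310704 -4.60496173  5.30722656]
at [0.6313 0.172  0.083 ] 2.7 delta [-0.0002 -0.0375 -0.0001] rot [ 0.0007 -0.0005  0.0013]
```

Remaining to home is about 36–37 mm.

Emit:
jog_arm:
  series:
    - [0, -0.009, 0, 0, 0, 0, 0]
    - [0, -0.018, 0, 0, 0, 0, 0]
    - [0, -0.027, 0, 0, 0, 0, 0]
    - [0, -0.033, 0, 0, 0, 0, 0]
    - [0, -0.036, 0, 0, 0, 0, 0]
    - [0, -0.037, 0, 0, 0, 0, 0]
    - [0, -0.037, 0, 0, 0, 0, 0]
    - [0, -0.037, 0, 0, 0, 0, 0]

```text
t: 49.25
ee_pos: [0.6297, 0.2079, 0.083]
tcp_rot: [0.001, 1.0, 0.024, 0.001]
wrist_force: [3.0, -5.7, 6.7]
width: 0.0122
grasp_force: 20.0
```

Emit:
jog_arm:
  series:
    - [0, 0, 0, 0, 0, 0, 0]
    - [0, 0, 0, 0, 0, 0, 0]
    - [0, 0, 0, 0, 0, 0, 0.3]
    - [0, 0, 0, 0, 0, 0, 0.4]
    - [0, 0, 0, 0, 0, 0, 0.4]
    - [0, 0, 0, 0, 0, 0, 0.4]
    - [0, 0, 0, 0, 0, 0, 0.4]
    - [0, 0, 0, 0, 0, 0, 0.4]

```text
t: 49.92
ee_pos: [0.6285, 0.2094, 0.0821]
tcp_rot: [0.0, 1.0, 0.024, -0.0]
wrist_force: [0.1, -0.5, 0.3]
width: 0.0353
grasp_force: 0.0
```

Emit:
jog_arm:
  series:
    - [0, 0, -0.01, 0, 0, 0, 0.4]
    - [0, 0, -0.03, 0, 0, 0, 0.4]
    - [0, 0, -0.06, 0, 0, 0, 0.4]
    - [0, 0, -0.09, 0, 0, 0, 0.4]
    - [-0.03, 0, -0.11, 0, 0, 0, 0.4]
    - [-0.06, 0, -0.11, 0, 0, 0, 0.4]
    - [-0.1, 0, -0.11, 0, 0, 0, 0.4]
    - [-0.13, 0, -0.11, 0, 0, 0, 0.4]

```text
t: 50.58
ee_pos: [0.4973, 0.2029, 0.194]
tcp_rot: [-0.0, 1.0, 0.024, 0.001]
wrist_force: [0.3, -0.5, 0.2]
width: 0.0354
grasp_force: 0.0
```

Run:
```python
from h import *
c=cam('scene');inpockets(c); cv2.imwrite('pics/end.png',cv2.resize(c['image'][170:340,140:390],None,fx=3,fy=3,interpolation=cv2.INTER_CUBIC))
W=c['W'];a=W[...,:2]-PORT;dx=a@EX;dy=a@EY
m=(abs(dx)<.02)&(dy>.28)&(dy<.34)&(abs(W[...,2]-.0945)<.005); print('tab',np.median(dy[m]))
for i in range(1,5):
    m=(abs(dx)<.02)&(abs(dy-.06*i+.001)<.02)&(W[...,2]<.09); A=np.c_[dx[m],dy[m],np.ones(m.sum())]; print(i,np.linalg.lstsq(A,W[m][:,2],rcond=None)[0],np.median(W[m][:,2]))
```

```text
desk [0.5176 0.1551] 22
desk [0.5438 0.1713] 21
desk [0.5624 0.1467] 24
track [0.0027 0.2386] 89
desk [0.5603 0.0557] 24
track [0.0031 0.1789] 102
desk [ 0.5755 -0.0242] 145
track [0.0026 0.118 ] 109
track [0.0026 0.0576] 124
tab 0.30677094907999014
1 [-1.01904445 -0.21906687  0.07378159] 0.06747817196405795
2 [-1.1427014   0.00320963  0.05961929] 0.0673435890913818
3 [-1.0830835  -0.0306357   0.06556099] 0.06744686932297865
4 [-1.130944    0.01081166  0.05767602] 0.06750469928608205
```

View pics/end.png

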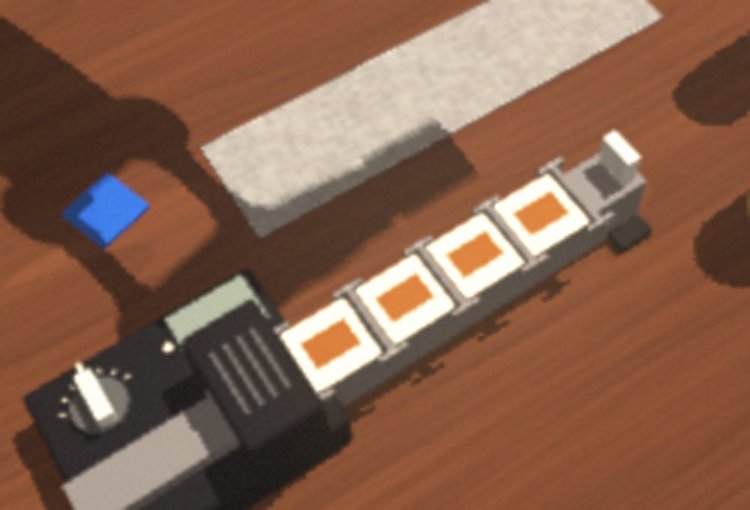

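The carrier is home and the slides lie flat at (330,340), (403,295), (475,252) and (540,212), tops at 67.5 mm. The focus pointer is still on the line at (90,395).

```bash
python3 -c "
from rig import *
print(close_job())"
```

```text
the job is handed in; nothing more can be done
None
```

I handed the job in at about 51 s, but the hand-in gave no verdict. By my measurements the focus is on its line, slides a–d were each held under the hood in order for over a second, and the carrier is home with all four flat in their pockets.

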